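# Level and lock the welding bed, then lay out the test pieces

### The arm

A 6-joint arm with a two-finger parallel gripper is mounted at the origin on the work surface. World frame = base frame: x ahead of the robot, y to its left, z up, the work surface at z = 0. Lengths are in m, angles in rad, forces in N, time in s.
With the tool pointing down it reaches from about 0.35 to 0.875 m from the base axis. Payload 15.5 kg.
Tool frame: the origin (TCP) lies at the very end of the fingers, on their centre line; the grasp point (between the pads) lies pinch_z behind it (pinch_z is the distance from the TCP to the grasp point, in m); z points along the fingers, y is the line along which they close (so a half turn about z gives the same grasp; the last joint's range is limited). The gripper opens to 85 mm and grips with 20 to 120 N. Pads are 22 mm wide; open, the fingers measure 114 mm over their backs; the gripper's body (76 mm by 85 mm) begins 54 mm behind the grasp point. The pads swing forward as they close: fully open they stand 13 mm farther back than shut.
Start: joints at [1.177, 0.494, 1.345, -0, 1.302, -0.096], TCP at [0.184, 0.597, 0.231] pointing down, gripper open.
Joint ranges: [-2.91, 2.91], [-0.82, 2.16], [0.22, 2.67], [-1.22, 4.37], [0.12, 2.79], [-3.08, 3.08]. Speed limits (rad/s): [1.89, 1.89, 2.57, 3.01, 3.01, 3.01].

### API

Orientations are given as a 3x3 rotation matrix whose columns are the frame's x, y, z axes.
In Python, from station import * gives the robot as it stands.
- The arm moves only by the tool carry_out, never from a script. Its arguments are lists of equal length, an entry for each row: "slide": the shift along the tool's x, y, z in m, a list of three; "twist": the turn about the tool's z in rad; "gripper": the finger opening in m, from 0 to 0.0854. In form: {"slide": [[x, y, z], ...], "twist": [twist, ...], "gripper": [gripper, ...]}. A call has exactly 8 rows; each row shifts and turns the commanded pose from where the row before left it, along the tool's axes as they then stand; what a row does not reach is not made up. A row lasts 1/12 s, in which the tool goes at most 41.7 mm and 7.16 degrees, less where a joint would pass 70% of its speed; a pose out of reach is approached as far as the arm can. A call with a gripper value outside its range is refused whole. The fingers move at their own pace and stop on an object; "squeeze" is the grip in N (left out, the last holds). Time passes only in rows, so rows that do not move let the fingers close, or fill a call up. It gives the time, the measured TCP pose, the force, the opening and the grip force at its end, in the units of the state.
- state(): the state, without advancing time (a new reading comes with each control period).
- capture(name): name is "scene" or "side" or "wrist"; returns the picture (384x512x3 uint8, red, green, blue); there is no depth.
- camera_info(name): a dict with "mtx" (3x3 intrinsics, pixels), "k1" (the pictures are not rectified: a ray, as slopes to the right and down, at radius r is drawn at 1 + k1 r^2 times it, then the intrinsics apply), "position" and "rotation" of the camera in the world; the wrist camera has in their place "T_tool_cam" (4x4, takes a point from camera to tool coordinates, whose origin is the TCP and whose axes are the flange's). Camera axes: x right, y up, looking along -z (the intrinsics and any distortion apply to the point x, -y, -z); pixel columns grow to the right and rows downward; lengths in m; the calibration is good to about 2 mm. A picture is of the moment at which its call begins: read the wrist's pose just before it. camera_info takes no time and is no camera call.
- finish_job(): hands the job in; it is judged then, once.
The state is a dict: "time": time; "joint_pos": joint angles; "joint_velocities": joint speeds; "effort": joint torques, N m; "position": TCP position; "eef_rot": TCP orientation; "wrist_force": force on the tool from outside, world axes, zero at the start; "torque": the same for the moment, N m; "grip_width": finger opening in m; "grip_force": force on a finger pad.
Only numpy, scipy, OpenCV 4.12 (cv2) and the standard library are available. Lean on these libraries where they do the work, as an engineer would, in place of code of your own. Each camera call takes 0.05 s, during which the arm holds its last target. There are 200 camera calls.

### The job

Level the rocking bed: first loosen the lock ring under the black knob a good sixth of a turn, and only after that turn the knob until the bed is level; then retighten the ring fully. Only then pull the cabinet's upper drawer out to its stop, lay every box-section test piece in it lengthwise on the bed, in a single line along its middle with none overhanging, and shut the drawer. Leave the bed level and locked, and do not disturb the other things on the table.

Things in the scene. Friction and masses are not known exactly. Their poses are not given: they have to be found in the camera images.
- rig: Fixed steel base plate, 160 x 440 x 12 mm, of the levelling bed. Origin on the table under the middle of the pivot pin; y runs along the bed, the screw end towards -y. The screw's threaded block stands on it 180 mm along -y.
- bed_top (a point): Rocking bed: flat steel plate 100 mm wide (x), 300 mm long (y), 10 mm thick, about 75 mm above the table. This is the middle of its upper face, 20 mm along +y from the pivot; z is square to the face, straight up when level. A 60 mm wide tongue at its -y end carries the adjusting screw with knob and lock ring, 200 mm along -y from here; that end starts low.
- bed (a joint): Tilt of the bed about its pivot, rad: 0 is level, negative when the screw end is low (-0.075 to -0.04 at the start), positive when it is high.
- lock_ring (a joint): Angle of the knurled steel lock ring, rad: 0 is fully tight at its stop, growing as it is loosened, anticlockwise from above, to 2.6. It closes a split collet on the screw: below about 0.5 the screw counts as clamped and the knob must not be turned yet; 1 rad (a sixth of a turn) frees it. The ring turns stiffly (0.3 N m) and stays where it is left.
- lock_ring_grip (a point): Gripping point of the lock ring: on its axis, 10 mm above its underside, z along the axis upwards; it turns with the ring. The ring is 60 mm in diameter and 16 mm thick. Its underside is 19 mm above the tongue's upper face, with a 36 mm sleeve between; the knob above it begins 10 mm above the ring's top.
- adjuster (a joint): Angle of the adjusting screw with its black knob, rad, 0 to 6.4: growing anticlockwise from above, which raises the screw end of the bed (coarse thread, 20 mm a turn: 1 rad of knob tilts the bed 0.0177 rad). About 0.12 N m when the ring is loose; it stays where it is left.
- adjuster_grip (a point): Gripping point of the round black knob on the adjusting screw, above the lock ring on the same axis: 12 mm above the knob's underside, 8 mm below its top; z along the axis upwards, turning with the knob. The knob is 40 mm in diameter and 20 mm tall; the ring 10 mm below it sticks out 10 mm farther all round.
- knob_mark (a point): Outer end of the short white line on the top of the black knob, 18 mm from the axis; it turns with the knob.
- drawer (a joint): How far the upper drawer of the grey parts cabinet is pulled out, m: 0 shut, 0.155 at its stop. Slides with about 2 N.
- drawer_handle (a point): Middle of the upper drawer's bar handle: a round bar about 10 mm thick, 100 mm long along y, about 35 mm in front of the drawer front (30 mm clear gap), 27 mm below the top of the cabinet (135 mm tall, 344 wide, 200 deep). -x is the way the drawer pulls out. The drawer front rises 20 mm above this point. The lower drawer front is fixed.
- drawer_floor (a point): Middle of the upper face of the upper drawer's steel floor, 130 mm long (x) and 314 mm wide (y) inside; it moves with the drawer. Side and back walls rise only 24 mm above the floor, the front panel at -x 46 mm. With the drawer at its stop the whole tray stands clear in front of the cabinet.
- piece1: Test piece: a 60 mm length of bright steel box section, 40 x 40 mm outside, 4 mm wall, about 0.27 kg. Origin in its middle; x along its length (its open ends), y and z through its sides. Lies on the floor of the upper drawer at the start. Two to four of the four are present.
- piece2: Test piece: a 60 mm length of bright steel box section, 40 x 40 mm outside, 4 mm wall, about 0.27 kg. Origin in its middle; x along its length (its open ends), y and z through its sides. Lies on the floor of the upper drawer at the start. Two to four of the four are present.
- piece3: Test piece: a 60 mm length of bright steel box section, 40 x 40 mm outside, 4 mm wall, about 0.27 kg. Origin in its middle; x along its length (its open ends), y and z through its sides. Lies on the floor of the upper drawer at the start. Two to four of the four are present.
- piece4: Test piece: a 60 mm length of bright steel box section, 40 x 40 mm outside, 4 mm wall, about 0.27 kg. Origin in its middle; x along its length (its open ends), y and z through its sides. Lies on the floor of the upper drawer at the start. Two to four of the four are present.
- hammer: Bystander: a hammer with a wooden handle, 240 mm long, lying on the table. Origin under its middle.
- spray_can: Bystander: a spray can, 65 mm in diameter and 186 mm tall, upright. Origin under its centre.
- magnet_square: Bystander: a red L-shaped welding magnet with 90 mm arms, 18 mm tall, lying on the table. Origin on the underside in the middle of one arm; the other arm runs to +y from 34 mm along -x of it.
- wire_brush: Bystander: a wire brush with wooden back, 260 mm long, 28 mm tall, lying on the table. Origin under its middle.

How it is judged:
By the outcome, as a careful person would: the job done as asked, in the order asked, and still so for the second after the job is handed in, with the robot touching nothing.
Of piece1, piece2, piece3, piece4 only 2 to 4 are there at a start; the rules pass over those that are not, and their reading is None.
At some moment in a run one of piece1, piece2, piece3, piece4 may be knocked a few centimetres aside while the robot is not near it.
Once in a run the grip may slacken for a moment while it holds something.
It also fails if it takes over 210 s, if anything falls off the work surface, if the arm or the gripper's body presses on something with over 40 N, if the wrist force passes 120 N, or if a joint passes its speed limit or range.

## Working session

There is one attempt and no reset: what is moved stays moved. The work goes in short steps, Python scripts to look and compute and a tool call to move; the robot and the scene stay as the last step left them, time stands still between calls to the robot, and variables do not carry over. Pictures are saved under pics/ and viewed, at most 14 in all, crops included, and the job is handed in when it is done.

Besides the shell and the picture viewer there is one more tool, called in YAML: its name, and indented under it one key for each argument. carry_out: Moves the arm, as the interface text tells. Its arguments: {"type":"object","properties":{"slide":{"type":"array","items":{"type":"array","items":{"type":"number"}}},"twist":{"type":"array","items":{"type":"number"}},"gripper":{"type":"array","items":{"type":"number"}},"squeeze":{"type":"number"}},"required":["slide","twist","gripper"]}

```bash
ls; mkdir -p pics
python3 - <<'E'
from station import *
import cv2
s=state(); print({k:s[k] for k in s})
for n in ("scene","side","wrist"):
    im=capture(n); cv2.imwrite(f"pics/{n}0.png",im[:,:,::-1]); print(n,camera_info(n))
E
```

```text
pics
{'time': 0.0, 'joint_pos': array([ 1.17649088e+00,  4.94148729e-01,  1.34613942e+00, -1.96463772e-05,
        1.30249612e+00, -9.54779495e-02]), 'joint_velocities': array([-0.00011963, -0.00013246,  0.0018609 , -0.00084295, -0.00211159,
       -0.00277679]), 'effort': array([-9.29936141e-04, -8.82148933e+01, -3.83870351e+01, -1.14506647e-04,
        9.91745212e-03,  4.11344593e-05]), 'position': array([0.18384975, 0.59696804, 0.23071887]), 'eef_rot': array([[-9.55683846e-01,  2.94394619e-01, -4.40289294e-04],
       [ 2.94394933e-01,  9.55683209e-01, -1.10745208e-03],
       [ 9.47491529e-05, -1.18799300e-03, -9.99999290e-01]]), 'wrist_force': array([ 0.1896119 , -0.19817898, -0.45231997]), 'torque': array([-0.0238742 ,  0.00591492,  0.00646978]), 'grip_force': 0.0, 'grip_width': 0.08552284009130971}
scene {'mtx': array([[390.97749732,   0.        , 253.49756374],
       [  0.        , 390.97749732, 201.40159406],
       [  0.        ,   0.        ,   1.        ]]), 'k1': 0.037964015731941136, 'position': array([ 0.82463749, -0.57808294,  0.83068699]), 'rotation': array([[ 0.896
[... 398 characters left out ...]
: array([[ 0.98946958,  0.08154912, -0.11958134],
       [-0.14463735,  0.58834147, -0.79557172],
       [ 0.00547649,  0.80448994,  0.59394103]])}
wrist {'mtx': array([[306.96917918,   0.        , 257.76659569],
       [  0.        , 306.96917918, 194.75350305],
       [  0.        ,   0.        ,   1.        ]]), 'k1': 0.025301068556433867, 'T_tool_cam': array([[-4.44394397e-04,  9.45759308e-01,  3.24867872e-01,
         8.44105502e-02],
       [ 9.99999897e-01,  3.89093508e-04,  2.35189597e-04,
         7.50376931e-04],
       [ 9.60287710e-05,  3.24867943e-01, -9.45759383e-01,
        -1.42803015e-01],
       [ 0.00000000e+00,  0.00000000e+00,  0.00000000e+00,
         1.00000000e+00]])}
```

View pics/scene0.png

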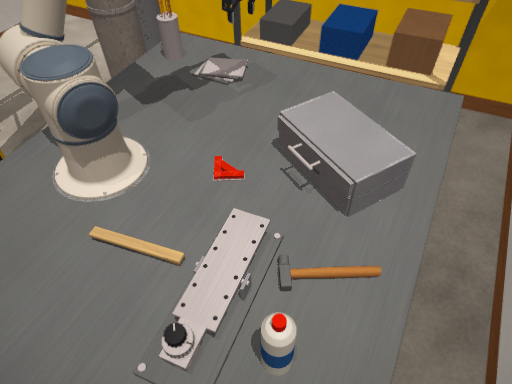

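View pics/side0.png

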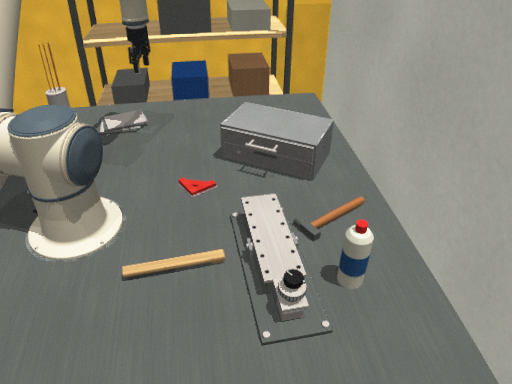

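The scene view shows the rig running from the knob (175,333) to the bed's far end (236,210)-(270,220). The cabinet handle is at (303,155), with the hammer, can, brush and magnet around it. The side view has the knob at (293,277).

```bash
cat > h.py <<'E'
from station import *
import numpy as np, cv2
def cam(n, s=None):
    c=camera_info(n)
    if n=="wrist":
        s=s or state(); T=np.eye(4); T[:3,:3]=s["eef_rot"]; T[:3,3]=s["position"]; T=T@c["T_tool_cam"]
        return c["mtx"],c["k1"],T[:3,3],T[:3,:3]
    return c["mtx"],c["k1"],c["position"],c["rotation"]
def rays(C,uv):
    K,k1,p,R=C
    n=cv2.undistortPoints(np.array(uv,float).reshape(-1,1,2),K,np.array([k1,0,0,0.])).reshape(-1,2)
    d=np.c_[n[:,0],-n[:,1],-np.ones(len(n))]@R.T
    return p,d/np.linalg.norm(d,axis=1)[:,None]
def onz(C,uv,z):
    p,d=rays(C,uv); return p+d*((z-p[2])/d[:,2])[:,None]
def tri(Cs,uvs):
    A=np.zeros((3,3));b=np.zeros(3);L=[]
    for C,uv in zip(Cs,uvs):
        p,d=rays(C,[uv]); M=np.eye(3)-np.outer(d[0],d[0]); A+=M; b+=M@p; L.append((M,p))
    x=np.linalg.solve(A,b); return x,[np.linalg.norm(M@(x-p)) for M,p in L]
def proj(C,X):
    K,k1,p,R=C; q=(np.atleast_2d(X)-p)@R; n=np.c_[q[:,0],-q[:,1]]/-q[:,2:]
    r2=(n**2).sum(1)[:,None]; return (n*(1+k1*r2))@K[:2,:2].T+K[:2,2]
def blobs(m,amin=30):
    n,l,st,c=cv2.connectedComponentsWithStats(m.astype(np.uint8)); 
    return [(st[i].tolist(),c[i].round(1).tolist()) for i in range(1,n) if st[i,4]>=amin]
def snap(n,name):
    s=state(); im=capture(n); cv2.imwrite(f"pics/{name}.png",im[:,:,::-1]); return cam(n,s),im
E
python3 - <<'E'
from h import *
S=cam("scene");D=cam("side")
for lab,a,b in [("knob",(176,333),(293,276)),("bedfarL",(236,210),(243,198)),("bedfarR",(270,219),(275,194)),("handleL",(290,147),(248,147)),("handleR",(319,167),(277,153)),
  ("cabtopfrontleft",(279,112),(222,122)),("cabbackleft",(334,95),(246,104)),("can",(279,321),(361,226)),("plateC1",(141,367),(266,334)),("plateC2",(277,237),(0,0))]:
    if b==(0,0): print(lab,onz(S,[a],.012)); continue
    print(lab,*tri([S,D],[a,b]))
for u in [(215,157),(240,178)]: print('mag',onz(S,[u],.018))
for u in [(90,232),(182,260)]: print('brush',onz(S,[u],.028))
for u in [(286,273),(380,271)]: print('ham',onz(S,[u],.02))
print(onz(D,[(266,334),(326,323),(235,215)],.012))
E
```

```text
knob [ 0.5517185  -0.37992317  0.125536  ] [np.float64(0.00031313690133341203), np.float64(0.00031313690133321433)]
bedfarL [ 0.48945932 -0.03151461  0.07316226] [np.float64(0.00016110033498789407), np.float64(0.00016110033498786306)]
bedfarR [ 0.58138883 -0.02418677  0.07434282] [np.float64(0.0019425616542636055), np.float64(0.0019425616542637044)]
handleL [0.53411452 0.21462526 0.0979943 ] [np.float64(0.00588893569153925), np.float64(0.00588893569153909)]
handleR [0.6290112  0.1966734  0.07638851] [np.float64(0.00437567253596356), np.float64(0.004375672535963321)]
cabtopfrontleft [0.46059418 0.2978749  0.14664777] [np.float64(0.0001322052536627532), np.float64(0.00013220525366286031)]
cabbackleft [0.56699008 0.48637727 0.11945612] [np.float64(0.0006402263938427726), np.float64(0.0006402263938428623)]
can [ 0.72279276 -0.29792895  0.17354783] [np.float64(0.0012284963075568415), np.float64(0.001228496307556966)]
plateC1 [ 0.48619408 -0.43908933  0.01715924] [np.float64(0.0006123318693583908), np.float64(0.0006123318693583331)]
plateC2 [[ 0.60087083 -0.02264497  0.012     ]]
mag [[0.30651014 0.16910164 0.018     ]]
mag [[0.41840368 0.12125844 0.018     ]]
brush [[ 0.16512991 -0.22477365  0.028     ]]
brush [[ 0.42554423 -0.19495264  0.028     ]]
ham [[ 0.66501602 -0.11503835  0.02      ]]
ham [[ 0.86219029 -0.01376117  0.02      ]]
[[ 0.48725425 -0.43627414  0.012     ]
 [ 0.62367118 -0.42836363  0.012     ]
 [ 0.46558806 -0.02970613  0.012     ]]
```

carry_out:
  slide:
    - [-0.025,-0.029,-0.007]
    - [-0.025,-0.029,-0.007]
    - [-0.025,-0.029,-0.007]
    - [-0.025,-0.029,-0.007]
    - [-0.025,-0.029,-0.007]
    - [-0.025,-0.029,-0.007]
    - [-0.025,-0.029,-0.007]
    - [-0.025,-0.029,-0.007]
  twist: [0,0,0,0,0,0,0,0]
  gripper: [0.085,0.085,0.085,0.085,0.085,0.085,0.085,0.085]

```text
time: 0.82
position: [0.3069, 0.315, 0.2875]
eef_rot: [[-0.956, 0.294, -0.0], [0.294, 0.956, -0.0], [0.0, -0.0, -1.0]]
wrist_force: [1.8, 0.3, -0.1]
grip_width: 0.0849
grip_force: 0.0
```

carry_out:
  slide:
    - [-0.025,-0.029,-0.007]
    - [-0.025,-0.029,-0.007]
    - [-0.025,-0.029,-0.007]
    - [-0.025,-0.029,-0.007]
    - [-0.025,-0.029,-0.007]
    - [-0.025,-0.029,-0.007]
    - [-0.025,-0.029,-0.007]
    - [-0.025,-0.029,-0.007]
  twist: [0,0,0,0,0,0,0,0]
  gripper: [0.085,0.085,0.085,0.085,0.085,0.085,0.085,0.085]

```text
time: 1.48
position: [0.4298, 0.0342, 0.3437]
eef_rot: [[-0.956, 0.295, 0.0], [0.295, 0.956, 0.0], [-0.0, 0.0, -1.0]]
wrist_force: [2.2, 0.6, 0.1]
grip_width: 0.0849
grip_force: 0.0
```

Run:
```python
import station
print([n for n in dir(station) if not n.startswith('_')], getattr(station,'pinch_z',None))
s=station.state(); print(s["time"],s["position"],s["joint_pos"],s["wrist_force"])
```

```text
['IKError', 'camera_info', 'capture', 'finish_job', 'pinch_z', 'state'] 0.0187
1.4833 [0.42982823 0.03415961 0.34369998] [-5.93964919e-02  1.05959591e-01  1.60666640e+00  4.41478228e-05
  1.42881896e+00 -1.33121511e+00] [2.16294273 0.59611293 0.11950642]
```

carry_out:
  slide:
    - [-0.022,-0.024,-0.007]
    - [-0.022,-0.024,-0.007]
    - [-0.022,-0.024,-0.007]
    - [-0.022,-0.024,-0.007]
    - [-0.022,-0.024,-0.007]
    - [-0.022,-0.024,-0.007]
    - [-0.022,-0.024,-0.007]
    - [-0.022,-0.024,-0.007]
  twist: [0,0,0,0,0,0,0,0]
  gripper: [0.085,0.085,0.085,0.085,0.085,0.085,0.085,0.085]

```text
time: 2.15
position: [0.5416, -0.2008, 0.3994]
eef_rot: [[-0.956, 0.295, -0.0], [0.295, 0.956, 0.0], [0.0, 0.0, -1.0]]
wrist_force: [0.9, 0.6, -0.1]
grip_width: 0.0851
grip_force: 0.0
```

carry_out:
  slide:
    - [0,0,0]
    - [0,0,0]
    - [0,0,0]
    - [0,0,0]
    - [0,0,0]
    - [0,0,0]
    - [0,0,0]
    - [0,0,0]
  twist: [0.1165,0.1165,0.1165,0.1165,0.1165,0.1165,0.1165,0.1165]
  gripper: [0.085,0.085,0.085,0.085,0.085,0.085,0.085,0.085]

```text
time: 2.82
position: [0.5412, -0.1991, 0.399]
eef_rot: [[-0.328, 0.945, -0.0], [0.945, 0.328, 0.0], [0.0, -0.0, -1.0]]
wrist_force: [0.6, -0.8, 0.3]
grip_width: 0.0851
grip_force: 0.0
```

carry_out:
  slide:
    - [0,0,0]
    - [0,0,0]
    - [0,0,0]
    - [0,0,0]
    - [0,0,0]
    - [0,0,0]
    - [0,0,0]
    - [0,0,0]
  twist: [0.1165,0.1165,0.1165,0.1165,0.1165,0.1165,0.1165,0.1165]
  gripper: [0.085,0.085,0.085,0.085,0.085,0.085,0.085,0.085]

```text
time: 3.48
position: [0.5412, -0.1991, 0.399]
eef_rot: [[0.563, 0.827, -0.001], [0.827, -0.563, 0.0], [-0.0, -0.001, -1.0]]
wrist_force: [0.1, -0.9, -0.1]
grip_width: 0.085
grip_force: 0.0
```

carry_out:
  slide:
    - [0,0,0]
    - [0,0,0]
    - [0,0,0]
    - [0,0,0]
    - [0,0,0]
    - [0,0,0]
    - [0,0,0]
    - [0,0,0]
  twist: [0.1165,0.1165,0.1165,0.1165,0.1165,0.1165,0.1165,0.1165]
  gripper: [0.085,0.085,0.085,0.085,0.085,0.085,0.085,0.085]

```text
time: 4.15
position: [0.5412, -0.1991, 0.399]
eef_rot: [[0.999, 0.041, -0.001], [0.041, -0.999, 0.0], [-0.001, -0.0, -1.0]]
wrist_force: [-0.9, 0.4, 0.4]
grip_width: 0.0854
grip_force: 0.0
```

Run:
```python
from h import *
C,im=snap("wrist","w1"); s=state(); print(s["position"],s["joint_pos"],s["eef_rot"])
```

```text
[ 0.54122712 -0.19912271  0.39903519] [-4.56070711e-01  3.10001810e-01  1.19051873e+00 -3.11769221e-06
  1.64161856e+00  1.08325764e+00] [[ 9.99504812e-01  3.14624966e-02 -4.91959135e-04]
 [ 3.14626164e-02 -9.99504901e-01  2.37873735e-04]
 [-4.84231464e-04 -2.53234264e-04 -9.99999851e-01]]
```

View pics/w1.png

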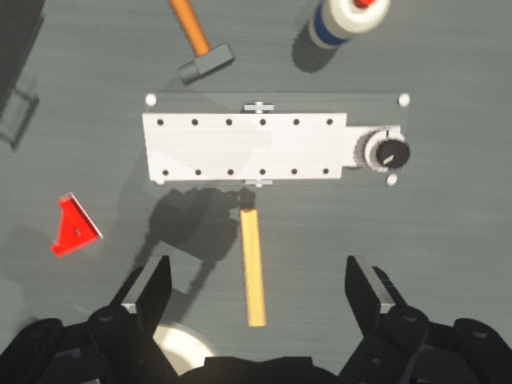

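The wrist view shows the whole rig: bed plate corners at about (143,114), (346,113), (342,178) and (150,180), and the knob at (393,154) with its mark below left. The base plate's bolts are at (151,100), (404,100) and (392,180).

```bash
cat >> h.py <<'E'
def bedquad(im, box):
    """four bed corners (subpix) by line fits to bright-mask border; box=(u0,v0,u1,v1) rough plate rect"""
    g=cv2.GaussianBlur(cv2.cvtColor(im,cv2.COLOR_RGB2GRAY),(3,3),0).astype(float); u0,v0,u1,v1=box
    def edge(pts,dirs):
        out=[]
        for p in pts:
            t=np.arange(-9,9.01,.25); q=(np.array(p)[None]+t[:,None]*np.array(dirs)).astype(np.float32)
            v=cv2.remap(g.astype(np.float32),q[:,0].copy(),q[:,1].copy(),cv2.INTER_LINEAR).ravel()
            d=np.gradient(v); i=np.argmin(d)   # bright inside -> dark outside
            if d[i]<-4: out.append(q[i])
        out=np.array(out); 
        for _ in range(3):
            vx,vy,x,y=cv2.fitLine(out.astype(np.float32),cv2.DIST_HUBER,0,.01,.01).ravel(); r=np.abs((out-[x,y])@[-vy,vx])
            if r.max()<1: break
            out=out[r<max(1,2*np.median(r))]
        return np.array([x,y]),np.array([vx,vy]),len(out),r.mean()
    us=np.linspace(u0+12,u1-12,40); vs=np.linspace(v0+8,v1-8,30)
    T=edge([(u,v0) for u in us],(0,-1)); B=edge([(u,v1) for u in us],(0,1))
    L=edge([(u0,v) for v in vs],(-1,0)); R=edge([(u1,v) for v in vs if not (v0+15<v<v1-15)],(1,0))
    def X(a,b): t=np.linalg.solve(np.c_[a[1],-b[1]],b[0]-a[0]); return a[0]+t[0]*a[1]
    return np.array([X(T,L),X(T,R),X(B,R),X(B,L)]),[(x[2],round(float(x[3]),2)) for x in (T,B,L,R)]
def bedpnp(C,quad):
    # bed frame: corners far-right(+x,+y), near(+x,-y), (-x,-y), (-x,+y)
    obj=np.array([[.05,.15,0],[.05,-.15,0],[-.05,-.15,0],[-.05,.15,0]])
    K,k1,p,R=C; ok,rv,tv=cv2.solvePnP(obj,quad.astype(float),K,np.array([k1,0,0,0.]))
    F=np.diag([1,-1,-1.]); M=R@F@cv2.Rodrigues(rv)[0]; t=p+R@F@tv.ravel(); 
    return M,t,np.abs(cv2.projectPoints(obj,rv,tv,K,np.array([k1,0,0,0.]))[0].reshape(-1,2)-quad).max()
E
python3 - <<'E'
from h import *
im=cv2.imread("pics/w1.png")[:,:,::-1].copy(); C=cam("wrist")
q,i=bedquad(im,(146,114,345,179)); print(q.round(2),i)
M,t,e=bedpnp(C,q); print(M.round(4),t.round(4),"tilt(y axis z)",M[2,1],"yaw",np.arctan2(M[1,1],M[0,1])-np.pi/2,"err",e)
hsv=cv2.cvtColor(im,cv2.COLOR_RGB2HSV); g=im.max(2)
m=np.zeros(g.shape,bool); m[130:180,370:420]=g[130:180,370:420]<70
b=blobs(m,60); print(b)
for st,c in b: print(onz(C,[c],.129))
w=np.zeros(g.shape,bool); w[80:195,135:420]=g[80:195,135:420]>185
for st,c in blobs(w,25): print(st,c,onz(C,[c],.012).round(4))
cv2.imwrite("pics/knob1.png",cv2.resize(im[100:200,330:430,::-1],None,fx=6,fy=6,interpolation=cv2.INTER_CUBIC))
E
```

```text
[[141.84 113.75]
 [346.12 113.75]
 [340.41 178.  ]
 [150.03 179.58]] [(31, 0.0), (30, 0.18), (30, 0.26), (7, 0.13)]
[[ 0.9995 -0.0302 -0.0071]
 [ 0.0299  0.999  -0.0328]
 [ 0.0081  0.0326  0.9994]] [ 0.5397 -0.1797  0.0741] tilt(y axis z) 0.03259820931901838 yaw 0.030181009346307075 err 0.32853896546782835
[([377, 140, 32, 28, 500], [394.6, 153.2])]
[[ 0.54795304 -0.38298107  0.129     ]]
[146, 94, 10, 12, 102] [150.5, 99.2] [[ 0.6029 -0.0202  0.012 ]]
[399, 94, 11, 12, 105] [403.8, 99.4] [[ 0.6151 -0.435   0.012 ]]
[142, 102, 236, 85, 13766] [249.2, 145.5] [[ 0.5323 -0.1836  0.012 ]]
[365, 126, 39, 46, 503] [381.6, 142.1] [[ 0.5448 -0.4106  0.012 ]]
[384, 156, 9, 7, 27] [388.0, 159.2] [[ 0.5154 -0.4266  0.012 ]]
[387, 175, 10, 10, 77] [391.6, 179.3] [[ 0.4793 -0.4391  0.012 ]]
```

View pics/knob1.png

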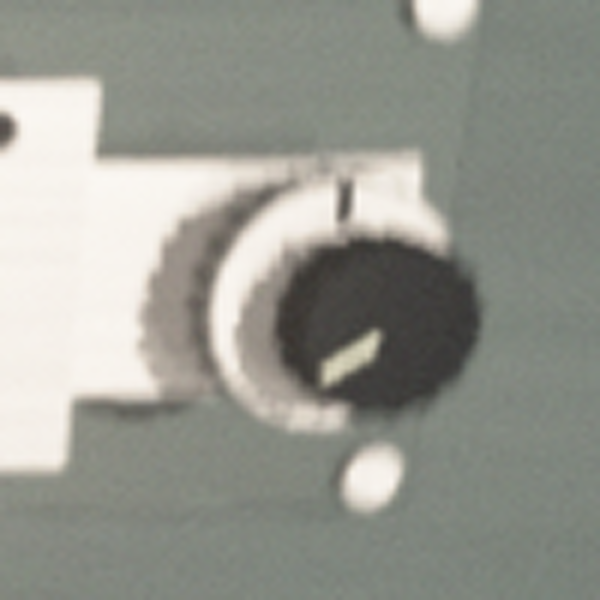

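The crop shows the ring's black mark at about (387,133), the knob top centred at (393.5,153.5), and the outer end of the knob's white mark at about (384,163). I'll move closer above the knob.

carry_out:
  slide:
    - [0,0.0229,0.0205]
    - [0,0.0229,0.0205]
    - [0,0.0229,0.0205]
    - [0,0.0229,0.0205]
    - [0,0.0229,0.0205]
    - [0,0.0229,0.0205]
    - [0,0.0229,0.0205]
    - [0,0.0229,0.0205]
  twist: [0,0,0,0,0,0,0,0]
  gripper: [0.085,0.085,0.085,0.085,0.085,0.085,0.085,0.085]

```text
time: 4.87
position: [0.5497, -0.3832, 0.234]
eef_rot: [[0.999, 0.05, -0.0], [0.05, -0.999, 0.0], [-0.0, -0.0, -1.0]]
wrist_force: [-0.6, -0.1, -0.1]
grip_width: 0.0853
grip_force: 0.0
```

Run:
```python
from h import *
C,im=snap("wrist","w2"); s=state(); print(s["position"],s["joint_pos"],s["eef_rot"],s["wrist_force"])
for z in (.125,.13): print(proj(C,[[.547,-.3825,z]]))
```

```text
[ 0.54831205 -0.38611514  0.22945704] [-7.01939306e-01  5.63278323e-01  1.22037905e+00 -1.18659335e-03
  1.36236166e+00  8.20944517e-01] [[ 0.99883218  0.04813752 -0.00412942]
 [ 0.04814597 -0.99883836  0.00197155]
 [-0.00402972 -0.00216806 -0.99998953]] [-3.92631875 -2.4669944  -5.87397848]
[[257.91063136 194.26199429]]
[[257.91295196 196.15754548]]
```

View pics/w2.png

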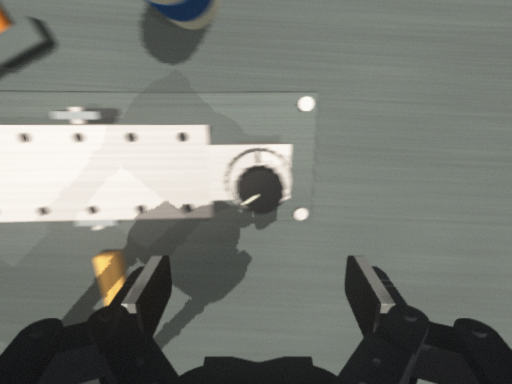

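The knob appears at about (260,188), but the picture was taken while the arm was still settling, so I'll re-measure now that it's at rest.

carry_out:
  slide:
    - [0,0,0]
    - [0,0,0]
    - [0,0,0]
    - [0,0,0]
    - [0,0,0]
    - [0,0,0]
    - [0,0,0]
    - [0,0,0]
  twist: [0,0,0,0,0,0,0,0]
  gripper: [0.085,0.085,0.085,0.085,0.085,0.085,0.085,0.085]

```text
time: 5.58
position: [0.55, -0.382, 0.2356]
eef_rot: [[0.999, 0.047, 0.0], [0.047, -0.999, -0.0], [0.0, 0.0, -1.0]]
wrist_force: [0.8, -0.4, -0.6]
grip_width: 0.0847
grip_force: 0.0
```

Run:
```python
from h import *
C,im=snap("wrist","w3"); s=state(); print(s["position"],s["joint_pos"],s["eef_rot"],s["wrist_force"],s["joint_velocities"])
g=im.max(2); m=np.zeros(g.shape,bool); m[140:240,200:320]=g[140:240,200:320]<75
print(blobs(m,100))
Image=cv2.resize(im[110:260,170:330,::-1],None,fx=5,fy=5,interpolation=cv2.INTER_CUBIC); cv2.imwrite("pics/knob3.png",Image[:600,:800])
```

```text
[ 0.54995986 -0.38204955  0.23544235] [-6.96265445e-01  5.54645933e-01  1.21975189e+00 -1.28016083e-05
  1.36701098e+00  8.27478244e-01] [[ 9.98893099e-01  4.70378553e-02  1.33016891e-04]
 [ 4.70378723e-02 -9.98893099e-01 -1.27532011e-04]
 [ 1.26870822e-04  1.33647677e-04 -9.99999983e-01]] [-0.82728784 -0.18537541  0.27495041] [-8.06468562e-04  5.61204847e-04  1.97456273e-04 -5.70334599e-04
 -1.33902643e-03 -8.39602300e-06]
[([236, 167, 46, 48, 1674], [259.2, 190.1])]
```

View pics/knob3.png

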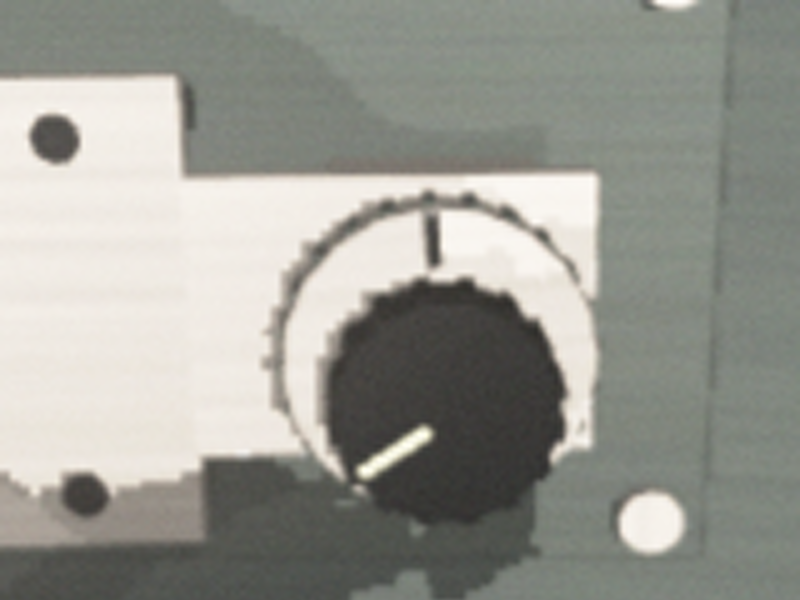

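The close crop shows the knob top centred at full-image (259.4,190), radius about 23.6 px. The ring top is centred at (258,181.4), and the ring's mark points along +x of the rig.

Run:
```python
from h import *
s=state(); C=cam("wrist",s)
for z in (.126,.130): print("knob",onz(C,[(259.4,190)],z))
for z in (.098,.102): print("ring",onz(C,[(258,181.4)],z))
print("marks knob in/out",onz(C,[(170+432/5,110+432/5),(170+360/5,110+474/5)],.128),"ring mark",onz(C,[(170+434/5,110+265/5),(170+431/5,110+215/5)],.0995))
# second views for knob z
cS,iS=snap("scene","s2"); cD,iD=snap("side","d2")
for n,im in (("s",iS),("d",iD)):
    g=im.max(2); m=np.zeros(g.shape,bool); 
    if n=="s": m[315:352,155:200]=g[315:352,155:200]<60
    else: m[262:295,275:315]=g[262:295,275:315]<60
    print(n,blobs(m,40))
print(s["position"])
```

```text
knob [[ 0.55113005 -0.38248381  0.126     ]]
knob [[ 0.5524279  -0.38239929  0.13      ]]
ring [[ 0.55056992 -0.38133038  0.098     ]]
ring [[ 0.5517461  -0.38127077  0.102     ]]
marks knob in/out [[ 0.5458566  -0.3801352   0.128     ]
 [ 0.53753126 -0.36795146  0.128     ]] ring mark [[ 0.56869605 -0.37936537  0.0995    ]
 [ 0.57801286 -0.37838989  0.0995    ]]
s [([163, 315, 23, 32, 431], [174.4, 333.6])]
d [([283, 270, 21, 19, 282], [293.0, 279.3])]
[ 0.54995986 -0.38204955  0.23544235]
```

carry_out:
  slide:
    - [0.001,0,0.02]
    - [0,0,0.03]
    - [0,0,0.03]
    - [0,0,0.03]
    - [0,0,0.02]
    - [0,0,0.012]
    - [0,0,0.007]
    - [0,0,0.004]
  twist: [0,0,0,0,0,0,0,0]
  gripper: [0.085,0.085,0.085,0.085,0.085,0.085,0.085,0.085]

```text
time: 6.4
position: [0.551, -0.3822, 0.082]
eef_rot: [[0.999, 0.047, -0.0], [0.047, -0.999, 0.0], [-0.0, -0.0, -1.0]]
wrist_force: [0.1, -0.2, 1.1]
grip_width: 0.0848
grip_force: 0.0
```

carry_out:
  slide:
    - [0,0,0.003]
    - [0,0,0.002]
    - [0,0,0.002]
    - [0,0,0.0014]
    - [0,0,0]
    - [0,0,0]
    - [0,0,0]
    - [0,0,0]
  twist: [0,0,0,0,0,0,0,0]
  gripper: [0.085,0.085,0.085,0.085,0.085,0.085,0.085,0.085]

```text
time: 7.07
position: [0.551, -0.3822, 0.0741]
eef_rot: [[0.999, 0.047, 0.0], [0.047, -0.999, -0.0], [0.0, 0.0, -1.0]]
wrist_force: [-0.8, -0.9, -0.1]
grip_width: 0.085
grip_force: 0.0
```

carry_out:
  slide:
    - [0,0,0]
    - [0,0,0]
    - [0,0,0]
    - [0,0,0]
    - [0,0,0]
    - [0,0,0]
    - [0,0,0]
    - [0,0,0]
  twist: [0,0,0,0,0,0,0,0]
  gripper: [0.075,0.07,0.066,0.063,0.06,0.058,0.056,0.055]
  squeeze: 20

```text
time: 7.73
position: [0.5509, -0.3816, 0.0741]
eef_rot: [[0.999, 0.047, -0.0], [0.047, -0.999, 0.001], [-0.0, -0.001, -1.0]]
wrist_force: [-0.2, 3.9, 7.1]
grip_width: 0.0593
grip_force: 20.3
```

carry_out:
  slide:
    - [0,0,0]
    - [0,0,0]
    - [0,0,0]
    - [0,0,0]
    - [0,0,0]
    - [0,0,0]
    - [0,0,0]
    - [0,0,0]
  twist: [0,0,0,-0.04,-0.08,-0.1,-0.1,-0.1]
  gripper: [0.05,0.05,0.05,0.05,0.05,0.05,0.05,0.05]
  squeeze: 70

```text
time: 8.4
position: [0.5509, -0.3817, 0.0745]
eef_rot: [[0.891, 0.454, 0.0], [0.454, -0.891, 0.001], [0.0, -0.0, -1.0]]
wrist_force: [-3.5, 5.9, 11.1]
grip_width: 0.0582
grip_force: 72.3
```

carry_out:
  slide:
    - [0,0,0]
    - [0,0,0]
    - [0,0,0]
    - [0,0,0]
    - [0,0,0]
    - [0,0,0]
    - [0,0,0]
    - [0,0,0]
  twist: [-0.12,-0.12,-0.12,-0.12,-0.12,-0.12,-0.12,-0.1]
  gripper: [0.05,0.05,0.05,0.05,0.05,0.05,0.05,0.05]

```text
time: 9.07
position: [0.5512, -0.3817, 0.0745]
eef_rot: [[0.158, 0.988, 0.001], [0.988, -0.158, 0.0], [0.001, 0.001, -1.0]]
wrist_force: [-3.7, 6.6, 9.0]
grip_width: 0.0579
grip_force: 72.9
```

carry_out:
  slide:
    - [0,0,0]
    - [0,0,0]
    - [0,0,0]
    - [0,0,0]
    - [0,0,0]
    - [0,0,0]
    - [0,0,0]
    - [0,0,0]
  twist: [-0.03,0,0,0,0,0,0,0]
  gripper: [0.05,0.05,0.05,0.05,0.085,0.085,0.085,0.085]

```text
time: 9.73
position: [0.5509, -0.3822, 0.0738]
eef_rot: [[0.134, 0.991, -0.0], [0.991, -0.134, -0.0], [-0.0, -0.0, -1.0]]
wrist_force: [0.5, 0.5, 0.8]
grip_width: 0.0849
grip_force: 0.0
```

carry_out:
  slide:
    - [0,0,-0.005]
    - [0,0,-0.015]
    - [0,0,-0.03]
    - [0,0,-0.03]
    - [0,0,-0.03]
    - [0,0,-0.03]
    - [0,0,-0.014]
    - [0,0,-0.006]
  twist: [0,0,0,0,0,0,0,0]
  gripper: [0.085,0.085,0.085,0.085,0.085,0.085,0.085,0.085]

```text
time: 10.4
position: [0.5518, -0.3828, 0.2373]
eef_rot: [[0.134, 0.991, 0.003], [0.991, -0.134, -0.003], [-0.002, 0.004, -1.0]]
wrist_force: [-0.2, 0.1, -0.2]
grip_width: 0.0848
grip_force: 0.0
```

Run:
```python
from h import *
snap("wrist","x"); C,im=snap("wrist","w4"); s=state(); print(s["position"],s["joint_pos"])
c=proj(C,[[.5511,-.3815,.1]])[0]; print(c, proj(C,[[.5511,-.3815+.025,.1]])[0])
u,v=c.astype(int); cv2.imwrite("pics/knob4.png",cv2.resize(im[v-50:v+50,u-60:u+60,::-1],None,fx=5,fy=5,interpolation=cv2.INTER_CUBIC)); print(u-60,v-50)
```

```text
[ 0.55115954 -0.38233589  0.23477413] [-6.95443820e-01  5.56153185e-01  1.21879593e+00 -1.03956238e-05
  1.36498183e+00 -5.61451063e-01]
[257.1881091  181.98856367] [253.53856708 156.23359086]
197 131
```

View pics/knob4.png

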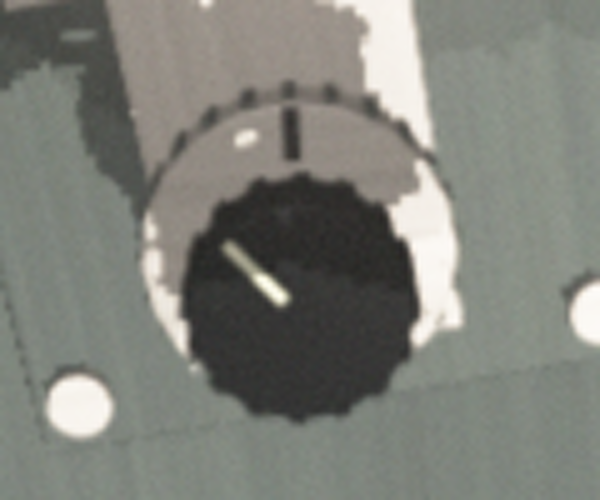

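The picture confirms the ring's mark moved with the tool (about 1.39 rad) and the knob's mark stayed put at about 125°. Next is the knob.

carry_out:
  slide:
    - [0,0,0.004]
    - [0,0,0.008]
    - [0,0,0.008]
    - [0,0,0.008]
    - [0,0,0.008]
    - [0,0,0.008]
    - [0,0,0.008]
    - [0,0,0.008]
  twist: [0.12,0.12,0.12,0.12,0.12,0.12,0.12,0.12]
  gripper: [0.085,0.085,0.085,0.085,0.085,0.085,0.085,0.085]

```text
time: 11.17
position: [0.5501, -0.3815, 0.1714]
eef_rot: [[0.891, 0.454, -0.002], [0.454, -0.891, 0.002], [-0.001, -0.003, -1.0]]
wrist_force: [-0.2, -0.2, 0.8]
grip_width: 0.0849
grip_force: 0.0
```

carry_out:
  slide:
    - [0,0,0.008]
    - [0,0,0.008]
    - [0,0,0.007]
    - [0,0,0.006]
    - [0,0,0.005]
    - [0,0,0.004]
    - [0,0,0.004]
    - [0,0,0.004]
  twist: [0.12,0.12,0.12,0.12,0.12,0.12,0.12,0.12]
  gripper: [0.085,0.085,0.085,0.085,0.085,0.085,0.085,0.085]

```text
time: 11.83
position: [0.55, -0.3814, 0.1257]
eef_rot: [[0.883, -0.47, -0.002], [-0.47, -0.883, 0.002], [-0.003, -0.001, -1.0]]
wrist_force: [0.4, -0.1, -1.0]
grip_width: 0.0853
grip_force: 0.0
```

carry_out:
  slide:
    - [0,0,0.004]
    - [0,0,0.004]
    - [0,0,0.004]
    - [0,0,0.004]
    - [0,0,0.003]
    - [0,0,0.003]
    - [0,0,0]
    - [0,0,0]
  twist: [0.12,0.12,0.12,0.12,0.06,0,0,0]
  gripper: [0.085,0.085,0.085,0.085,0.085,0.085,0.085,0.085]

```text
time: 12.5
position: [0.5504, -0.3818, 0.1049]
eef_rot: [[0.523, -0.852, -0.001], [-0.852, -0.523, 0.001], [-0.002, 0.001, -1.0]]
wrist_force: [-0.1, 0.3, -0.7]
grip_width: 0.0855
grip_force: 0.0
```

carry_out:
  slide:
    - [0,0,0]
    - [0,0,0]
    - [0,0,0]
    - [0,0,0]
    - [0,0,0]
    - [0,0,0]
    - [0,0,0]
    - [0,0,0]
  twist: [0,0,0,0,0,0,0,0]
  gripper: [0.075,0.067,0.06,0.053,0.047,0.043,0.039,0.035]
  squeeze: 20

```text
time: 13.17
position: [0.5508, -0.3823, 0.1061]
eef_rot: [[0.521, -0.854, -0.0], [-0.854, -0.521, -0.0], [0.0, 0.0, -1.0]]
wrist_force: [-3.0, -0.2, 3.7]
grip_width: 0.0394
grip_force: 19.8
```

carry_out:
  slide:
    - [0,0,0]
    - [0,0,0]
    - [0,0,0]
    - [0,0,0]
    - [0,0,0]
    - [0,0,0]
    - [0,0,0]
    - [0,0,0]
  twist: [0,0,0,0,0,0,0,0]
  gripper: [0.03,0.03,0.03,0.03,0.03,0.03,0.03,0.03]

```text
time: 13.83
position: [0.5508, -0.3823, 0.1061]
eef_rot: [[0.521, -0.854, -0.0], [-0.854, -0.521, -0.0], [0.0, 0.0, -1.0]]
wrist_force: [-4.4, -0.0, 5.6]
grip_width: 0.0394
grip_force: 19.9
```

Run:
```python
from h import *
s=state(); print(s["position"],s["joint_pos"],s["wrist_force"],s["torque"],s["grip_width"])
```

```text
[ 0.55076445 -0.38228892  0.10612544] [-6.95629467e-01  6.83877548e-01  1.35197417e+00 -3.22080175e-04
  1.10564913e+00  1.89850148e+00] [-4.44678587 -0.04204541  5.56874584] [-0.15467896  0.61670148 -0.01182984] 0.03940524326275286
```

carry_out:
  slide:
    - [0,0,0]
    - [0,0,0]
    - [-0.0004,-0.0003,-0.00035]
    - [0,0,-0.00035]
    - [0,0,-0.00035]
    - [0,0,-0.00035]
    - [0,0,-0.00035]
    - [0,0,-0.00035]
  twist: [0,0,-0.11,-0.11,-0.11,-0.11,-0.11,-0.11]
  gripper: [0.03,0.03,0.03,0.03,0.03,0.03,0.03,0.03]
  squeeze: 50

```text
time: 14.5
position: [0.5505, -0.3817, 0.1084]
eef_rot: [[0.937, -0.351, -0.0], [-0.351, -0.937, -0.0], [-0.0, 0.0, -1.0]]
wrist_force: [-7.2, 0.6, 9.3]
grip_width: 0.0385
grip_force: 49.7
```

carry_out:
  slide:
    - [-0.0002,-0.0005,-0.00035]
    - [0,0,-0.00035]
    - [0,0,-0.00035]
    - [0,0,-0.00035]
    - [0,-0.0005,-0.00035]
    - [0,0,-0.00035]
    - [0,0,-0.00035]
    - [0,0,-0.00035]
  twist: [-0.11,-0.11,-0.11,-0.11,-0.11,-0.11,-0.11,-0.11]
  gripper: [0.03,0.03,0.03,0.03,0.03,0.03,0.03,0.03]

```text
time: 15.17
position: [0.5506, -0.3812, 0.1112]
eef_rot: [[0.867, 0.498, -0.0], [0.498, -0.867, -0.001], [-0.001, 0.001, -1.0]]
wrist_force: [-7.4, -2.7, 7.5]
grip_width: 0.0385
grip_force: 49.4
```

carry_out:
  slide:
    - [0.0004,-0.0004,-0.00035]
    - [0,0,-0.00035]
    - [0,0,-0.00035]
    - [0,0,-0.00035]
    - [0,0,-0.00035]
    - [0,0,-0.00035]
    - [0,0,0]
    - [0,0,0]
  twist: [-0.11,-0.11,-0.11,-0.11,-0.11,-0.11,0,0]
  gripper: [0.03,0.03,0.03,0.03,0.03,0.03,0.03,0.03]

```text
time: 15.83
position: [0.5509, -0.3805, 0.1132]
eef_rot: [[0.383, 0.924, 0.0], [0.924, -0.383, -0.001], [-0.001, 0.0, -1.0]]
wrist_force: [-5.6, -3.2, 5.4]
grip_width: 0.0383
grip_force: 51.1
```

Run:
```python
from h import *
s=state(); print(s["position"],s["joint_pos"],s["wrist_force"],s["torque"],s["grip_width"])
_,a=snap("scene","s3"); _,b=snap("side","d3")
a=cv2.resize(a[190:350,130:290,::-1],None,fx=3,fy=3,interpolation=cv2.INTER_CUBIC); b=cv2.resize(b[180:340,225:330,::-1],None,fx=3,fy=3,interpolation=cv2.INTER_CUBIC)
cv2.imwrite("pics/sd3.png",np.hstack([a,b]))
```

```text
[ 0.55085275 -0.38052966  0.1132243 ] [-6.93402257e-01  6.74394336e-01  1.34933636e+00 -5.79049878e-04
  1.11737449e+00 -2.99907253e-01] [-5.60052727 -3.19519991  5.37080417] [-0.37467966  0.26701427  0.09717439] 0.03829053474652573
```

View pics/sd3.png

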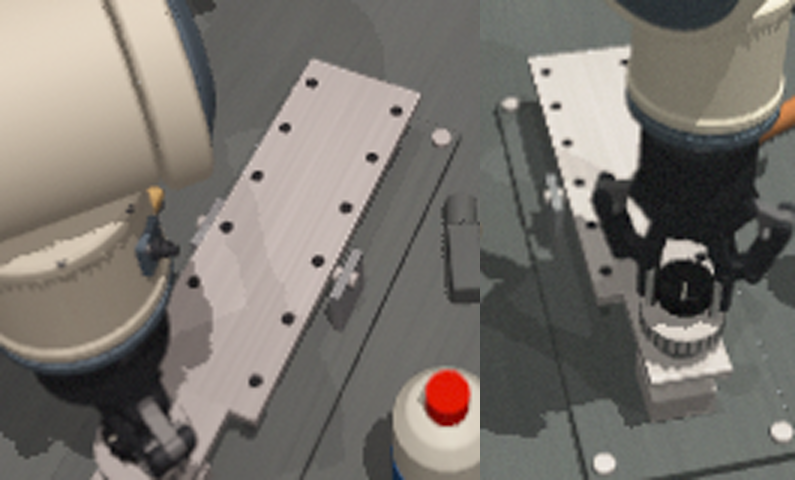

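The arm hides the near end, but the far corners are clear in the scene crop, at (234.7,210) and (269.7,221). The knob and bed followed the turn. I'll release and take a settled overhead view.

carry_out:
  slide:
    - [0,0,0]
    - [0,0,0]
    - [0,0,0]
    - [0,0,-0.004]
    - [0,0,-0.01]
    - [0,0,-0.02]
    - [0,0,-0.03]
    - [0,0,-0.03]
  twist: [0,0,0,0,0,0.03,0.08,0.11]
  gripper: [0.085,0.085,0.085,0.085,0.085,0.085,0.085,0.085]

```text
time: 16.6
position: [0.5508, -0.3797, 0.2083]
eef_rot: [[0.578, 0.816, -0.001], [0.816, -0.578, 0.001], [0.0, -0.001, -1.0]]
wrist_force: [-0.4, -0.5, 1.7]
grip_width: 0.085
grip_force: 0.0
```

carry_out:
  slide:
    - [0,0,-0.03]
    - [0,0,-0.03]
    - [0,0,-0.03]
    - [0,0,-0.03]
    - [0,0,-0.03]
    - [0,0,-0.02]
    - [0,0,-0.01]
    - [0,0,-0.01]
  twist: [0.11,0.11,0.11,0.12,0.12,0.12,0.12,0.11]
  gripper: [0.04,0.0,0.0,0.0,0.0,0.0,0.0,0.0]

```text
time: 17.27
position: [0.5511, -0.3799, 0.3995]
eef_rot: [[1.0, 0.031, 0.002], [0.031, -1.0, -0.002], [0.002, 0.002, -1.0]]
wrist_force: [0.5, -0.6, -0.1]
grip_width: 0.0001
grip_force: 0.0
```

carry_out:
  slide:
    - [0,-0.015,0]
    - [0,-0.03,0]
    - [0,-0.03,0]
    - [0,-0.03,0]
    - [0,-0.03,0]
    - [0,-0.025,0]
    - [0,-0.015,0]
    - [0,-0.005,0]
  twist: [0,0,0,0,0,0,0,0]
  gripper: [0.0,0.0,0.0,0.0,0.0,0.0,0.0,0.0]

```text
time: 17.93
position: [0.5443, -0.1981, 0.398]
eef_rot: [[0.999, 0.039, 0.001], [0.039, -0.999, -0.0], [0.001, 0.0, -1.0]]
wrist_force: [-0.0, -0.1, 0.4]
grip_width: 0.0
grip_force: 0.0
```

carry_out:
  slide:
    - [0,0,0]
    - [0,0,0]
    - [0,0,0]
    - [0,0,0]
    - [0,0,0]
    - [0,0,0]
    - [0,0,0]
    - [0,0,0]
  twist: [0,0,0,0,0,0,0,0]
  gripper: [0.0,0.0,0.0,0.0,0.0,0.0,0.0,0.0]

```text
time: 18.6
position: [0.5444, -0.2004, 0.3968]
eef_rot: [[0.999, 0.037, -0.0], [0.037, -0.999, 0.0], [-0.0, -0.0, -1.0]]
wrist_force: [-0.8, 0.2, 0.2]
grip_width: 0.0
grip_force: 0.0
```

Run:
```python
from h import *
C,im=snap("wrist","w5"); s=state(); print(s["position"],s["joint_pos"],s["eef_rot"][0],s["wrist_force"])
ctr=proj(C,[[.545+.05,-.031,.075],[.551+.05,-.331,.07],[.551-.05,-.331,.07],[.545-.05,-.031,.075]]); print(ctr.round(1))
q,i=bedquad(im,(ctr[[0,3],0].mean(),ctr[:2,1].mean(),ctr[1:3,0].mean(),ctr[2:,1].mean())); print(q.round(2),i)
M,t,e=bedpnp(C,q); print(M.round(4),t.round(4),"yaw",np.arctan2(-M[0,1],M[1,1]),"err",e)
```

```text
[ 0.54442297 -0.20029191  0.39682086] [-4.55435235e-01  3.16232074e-01  1.18701821e+00 -2.95528811e-05
  1.63849059e+00  1.07870323e+00] [ 9.99328239e-01  3.66476491e-02 -1.46082078e-04] [-0.22124603 -0.5968831   0.43711534]
[[143.  108.3]
 [348.3 111.7]
 [339.8 177.1]
 [148.7 174.9]]
[[141.15 118.11]
 [345.3  114.32]
 [345.3  178.84]
 [150.78 182.73]] [(39, 0.24), (28, 0.26), (30, 0.26), (5, 0.0)]
[[ 0.9967 -0.061   0.0539]
 [ 0.0605  0.9981  0.0104]
 [-0.0545 -0.0071  0.9985]] [ 0.5407 -0.1806  0.0773] yaw 0.06100260485955753 err 2.217219288134288
```

Run:
```python
from h import *
im=cv2.imread("pics/w5.png")[:,:,::-1].copy(); C=cam("wrist")
g=im.max(2)
w=np.zeros(g.shape,bool); w[80:200,130:420]=g[80:200,130:420]>185
P=[]
for st,c in blobs(w,25):
    if st[4]<200: X=onz(C,[c],.014)[0]; print(c,X.round(4)); P.append(X)
q=np.array([[141.15,118.11],[345.3,114.32],[341.,179.0],[150.78,182.73]])
X=onz(C,q,.075); print(X.round(4)); 
for a,b in((0,1),(3,2)): d=X[a]-X[b]; print("yaw",np.arctan2(-d[0],d[1]),np.linalg.norm(d))
print("widths",np.linalg.norm(X[0]-X[3]),np.linalg.norm(X[1]-X[2]), X.mean(0))
cv2.imwrite("pics/w5c.png",cv2.resize(im[90:200,130:420,::-1],None,fx=2.7,fy=2.7,interpolation=cv2.INTER_CUBIC))
```

```text
[402.9, 99.0] [ 0.6203 -0.4325  0.014 ]
[148.9, 103.4] [ 0.5989 -0.0194  0.014 ]
[366.3, 156.1] [ 0.525  -0.3879  0.014 ]
[392.1, 179.0] [ 0.4856 -0.4395  0.014 ]
[[ 0.581  -0.0269  0.075 ]
 [ 0.5974 -0.3256  0.075 ]
 [ 0.4993 -0.3317  0.075 ]
 [ 0.4824 -0.0332  0.075 ]]
yaw 0.054763106897312196 0.29917013382396945
yaw 0.056644389838612225 0.29906385426384335
widths 0.09886350862718292 0.09830005532701483 [ 0.54001287 -0.17936439  0.075     ]
```

View pics/w5c.png

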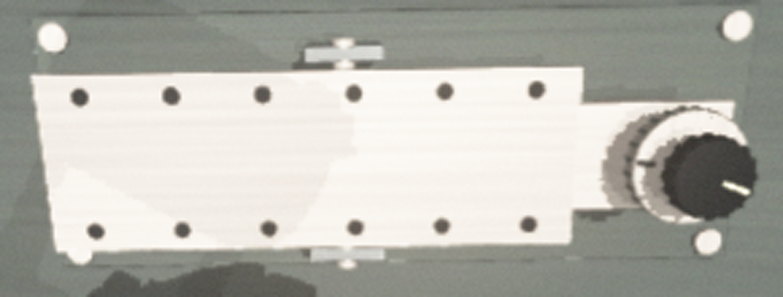

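The crop shows the bed at yaw of about 0.055 rad. The knob's mark has gone from 125° to about 250°, so it turned roughly 2.19 rad, and the near end still looks slightly low. I'll touch-probe both ends with the closed fingertips for an exact tilt.

carry_out:
  slide:
    - [0,0.007,0.02]
    - [0,0.014,0.03]
    - [0,0.014,0.03]
    - [0,0.014,0.03]
    - [0,0.014,0.03]
    - [0,0.014,0.03]
    - [0,0.014,0.03]
    - [0,0.014,0.03]
  twist: [0,0,0,0,0,0,0,0]
  gripper: [0,0,0,0,0,0,0,0]

```text
time: 19.32
position: [0.5483, -0.3058, 0.1656]
eef_rot: [[0.999, 0.037, 0.0], [0.037, -0.999, -0.0], [0.0, 0.0, -1.0]]
wrist_force: [0.8, -0.7, 0.0]
grip_width: -0.0001
grip_force: 0.0
```

carry_out:
  slide:
    - [0,0,0.03]
    - [0,0,0.02]
    - [0,0,0.015]
    - [0,0,0.009]
    - [0,0,0.005]
    - [0,0,0.003]
    - [0,0,0.002]
    - [0,0,0.001]
  twist: [0,0,0,0,0,0,0,0]
  gripper: [0,0,0,0,0,0,0,0]

```text
time: 19.98
position: [0.5487, -0.3053, 0.0825]
eef_rot: [[0.999, 0.037, 0.001], [0.037, -0.999, -0.001], [0.001, 0.001, -1.0]]
wrist_force: [-0.9, 1.4, -0.3]
grip_width: 0.0
grip_force: 0.0
```

carry_out:
  slide:
    - [0,0,0.001]
    - [0,0,0.001]
    - [0,0,0.001]
    - [0,0,0.001]
    - [0,0,0.001]
    - [0,0,0.0005]
    - [0,0,0.0005]
    - [0,0,0]
  twist: [0,0,0,0,0,0,0,0]
  gripper: [0,0,0,0,0,0,0,0]

```text
time: 20.65
position: [0.5483, -0.3051, 0.0758]
eef_rot: [[0.999, 0.037, -0.0], [0.037, -0.999, 0.0], [-0.0, -0.0, -1.0]]
wrist_force: [-0.7, 0.1, -0.1]
grip_width: -0.0002
grip_force: 0.0
```

carry_out:
  slide:
    - [0,0,0.0005]
    - [0,0,0.0005]
    - [0,0,0.0005]
    - [0,0,0.0005]
    - [0,0,0.0005]
    - [0,0,0.0005]
    - [0,0,0]
    - [0,0,0]
  twist: [0,0,0,0,0,0,0,0]
  gripper: [0,0,0,0,0,0,0,0]

```text
time: 21.32
position: [0.5484, -0.3052, 0.0746]
eef_rot: [[0.999, 0.037, 0.001], [0.037, -0.999, -0.001], [0.001, 0.001, -1.0]]
wrist_force: [-8.3, 5.2, 28.9]
grip_width: 0.0003
grip_force: 14.4
```

carry_out:
  slide:
    - [0,0,-0.005]
    - [0,0,-0.012]
    - [0,0,-0.008]
    - [0,-0.015,0]
    - [0,-0.03,0]
    - [-0.001,-0.035,0]
    - [-0.001,-0.035,0]
    - [-0.001,-0.035,0]
  twist: [0,0,0,0,0,0,0,0]
  gripper: [0,0,0,0,0,0,0,0]

```text
time: 21.98
position: [0.5393, -0.1534, 0.0981]
eef_rot: [[0.999, 0.036, 0.0], [0.036, -0.999, 0.0], [0.0, -0.0, -1.0]]
wrist_force: [0.5, -0.0, 0.4]
grip_width: -0.0003
grip_force: 0.0
```

carry_out:
  slide:
    - [-0.0015,-0.035,0]
    - [0,-0.03,0]
    - [0,-0.02,0]
    - [0,-0.01,0]
    - [0,-0.005,0.006]
    - [0,0,0.005]
    - [0,0,0.004]
    - [0,0,0.002]
  twist: [0,0,0,0,0,0,0,0]
  gripper: [0,0,0,0,0,0,0,0]

```text
time: 22.65
position: [0.5344, -0.0564, 0.08]
eef_rot: [[0.999, 0.036, -0.001], [0.036, -0.999, 0.0], [-0.001, -0.0, -1.0]]
wrist_force: [-1.0, 0.3, 0.2]
grip_width: 0.0001
grip_force: 0.0
```

carry_out:
  slide:
    - [0,0,0.001]
    - [0,0,0.001]
    - [0,0,0.0005]
    - [0,0,0.0005]
    - [0,0,0]
    - [0,0,0]
    - [0,0,0]
    - [0,0,0]
  twist: [0,0,0,0,0,0,0,0]
  gripper: [0,0,0,0,0,0,0,0]

```text
time: 23.32
position: [0.5347, -0.0555, 0.078]
eef_rot: [[0.999, 0.037, 0.0], [0.037, -0.999, -0.0], [0.0, 0.0, -1.0]]
wrist_force: [-0.4, -0.5, 0.1]
grip_width: -0.0001
grip_force: 0.0
```

carry_out:
  slide:
    - [0,0,0.0005]
    - [0,0,0.0005]
    - [0,0,0.0005]
    - [0,0,0.0005]
    - [0,0,0.0005]
    - [0,0,0.0005]
    - [0,0,0]
    - [0,0,0]
  twist: [0,0,0,0,0,0,0,0]
  gripper: [0,0,0,0,0,0,0,0]

```text
time: 23.98
position: [0.5346, -0.0554, 0.0754]
eef_rot: [[0.999, 0.037, 0.0], [0.037, -0.999, -0.0], [0.0, 0.0, -1.0]]
wrist_force: [-3.3, 0.1, 13.4]
grip_width: -0.0003
grip_force: 6.4
```

carry_out:
  slide:
    - [0,0,0.0005]
    - [0,0,0.0004]
    - [0,0,0]
    - [0,0,0]
    - [0,0,0]
    - [0,0,0]
    - [0,0,0]
    - [0,0,0]
  twist: [0,0,0,0,0,0,0,0]
  gripper: [0,0,0,0,0,0,0,0]

```text
time: 24.65
position: [0.5347, -0.0554, 0.0753]
eef_rot: [[0.999, 0.037, 0.001], [0.037, -0.999, -0.0], [0.001, 0.0, -1.0]]
wrist_force: [-6.7, 2.2, 30.2]
grip_width: 0.0006
grip_force: 15.4
```

Run:
```python
from h import *
s=state(); print(s["position"],s["wrist_force"],s["time"])
```

```text
[ 0.53468169 -0.05544291  0.07528862] [-6.7217603   2.15716471 30.22522769] 24.65
```

Far end 75.3 mm, near end 74.6 mm over 250 mm, so the tilt is about -0.0028. The knob needs about 0.16 rad more.

carry_out:
  slide:
    - [0,0,-0.01]
    - [0,0,-0.03]
    - [0,0,-0.03]
    - [0,0.01,-0.02]
    - [0,0.02,-0.01]
    - [0.001,0.03,0]
    - [0.001,0.035,0]
    - [0.001,0.035,0]
  twist: [0,0,0,0,0,0,0,0]
  gripper: [0,0,0,0.085,0.085,0.085,0.085,0.085]

```text
time: 25.32
position: [0.5424, -0.1864, 0.1745]
eef_rot: [[0.999, 0.038, 0.001], [0.038, -0.999, -0.0], [0.001, 0.0, -1.0]]
wrist_force: [1.0, 0.5, 0.6]
grip_width: 0.0607
grip_force: 0.0
```

carry_out:
  slide:
    - [0.001,0.035,0]
    - [0,0.035,0]
    - [0,0.035,0]
    - [0,0.035,0]
    - [0,0.025,0]
    - [0,0.018,0]
    - [0,0.008,0]
    - [0,0.004,0]
  twist: [0,0,0,0,0,0,0,0]
  gripper: [0.085,0.085,0.085,0.085,0.085,0.085,0.085,0.085]

```text
time: 25.98
position: [0.5503, -0.381, 0.1737]
eef_rot: [[0.999, 0.036, -0.0], [0.036, -0.999, 0.0], [-0.0, -0.0, -1.0]]
wrist_force: [0.0, 1.2, -0.2]
grip_width: 0.0851
grip_force: 0.0
```

carry_out:
  slide:
    - [0,0,0]
    - [0,0,0]
    - [0,0,0.01]
    - [0,0,0.01]
    - [0,0,0.005]
    - [0,0,0]
    - [0,0,0]
    - [0,0,0]
  twist: [0,0,0,0,0,0,0,0]
  gripper: [0.085,0.085,0.085,0.085,0.085,0.085,0.085,0.085]

```text
time: 26.65
position: [0.5507, -0.38, 0.149]
eef_rot: [[0.999, 0.037, 0.0], [0.037, -0.999, -0.0], [0.0, 0.0, -1.0]]
wrist_force: [-0.0, 0.4, -0.2]
grip_width: 0.0852
grip_force: 0.0
```

carry_out:
  slide:
    - [0,0,0.01]
    - [0,0,0.01]
    - [0,0,0.007]
    - [0,0,0.005]
    - [0,0,0.002]
    - [0,0,0.0015]
    - [0,0,0]
    - [0,0,0]
  twist: [0,0,0,0,0,0,0,0]
  gripper: [0.085,0.085,0.085,0.075,0.065,0.06,0.055,0.05]
  squeeze: 20

```text
time: 27.32
position: [0.5507, -0.3802, 0.1137]
eef_rot: [[0.999, 0.037, 0.0], [0.037, -0.999, -0.0], [0.0, 0.0, -1.0]]
wrist_force: [-0.3, 0.3, 0.6]
grip_width: 0.05
grip_force: 0.0
```

carry_out:
  slide:
    - [0,0,0]
    - [0,0,0]
    - [0,0,0]
    - [0,0,0]
    - [0,0,0]
    - [0,0,0]
    - [0,0,0]
    - [0,0,0]
  twist: [0,0,0,0,0,0,0,0]
  gripper: [0.046,0.043,0.04,0.037,0.03,0.03,0.03,0.03]

```text
time: 27.98
position: [0.5506, -0.3801, 0.1138]
eef_rot: [[0.999, 0.037, 0.0], [0.037, -0.999, -0.0], [0.0, 0.0, -1.0]]
wrist_force: [-1.3, 1.9, 5.8]
grip_width: 0.0389
grip_force: 19.9
```

carry_out:
  slide:
    - [0,0,0]
    - [0,0,0]
    - [0,0,-0.0002]
    - [0,0,-0.0003]
    - [0,0,0]
    - [0,0,0]
    - [0,0,0]
    - [0,0,0]
  twist: [0,0,-0.04,-0.04,-0.04,-0.04,0,0]
  gripper: [0.03,0.03,0.03,0.03,0.03,0.03,0.03,0.03]
  squeeze: 50

```text
time: 28.65
position: [0.5507, -0.38, 0.1145]
eef_rot: [[0.981, 0.196, 0.0], [0.196, -0.981, -0.0], [0.0, 0.0, -1.0]]
wrist_force: [-1.7, 3.2, 9.4]
grip_width: 0.0389
grip_force: 50.3
```

Run:
```python
from h import *
s=state(); print(s["position"],s["eef_rot"][:,0],s["wrist_force"],s["torque"],s["grip_width"])
```

```text
[ 0.55068045 -0.38000985  0.11453706] [9.80616680e-01 1.95935705e-01 3.56009874e-04] [-1.7294409   3.17797285  9.3839647 ] [0.36441039 0.1979533  0.07847693] 0.038944018324890445
```

carry_out:
  slide:
    - [0,0,0]
    - [0,0,0]
    - [0,0,0]
    - [0,0,0]
    - [0,0,0]
    - [0,0,0]
    - [0,0,0]
    - [0,0,0]
  twist: [0,0,0,0,-0.06,-0.12,-0.12,-0.12]
  gripper: [0.085,0.085,0.085,0.085,0.085,0.085,0.085,0.085]

```text
time: 29.32
position: [0.5506, -0.3801, 0.1139]
eef_rot: [[0.812, 0.583, -0.0], [0.583, -0.812, 0.0], [-0.0, -0.0, -1.0]]
wrist_force: [0.3, 0.2, 0.6]
grip_width: 0.0851
grip_force: 0.0
```

carry_out:
  slide:
    - [0,0,0]
    - [0,0,0.003]
    - [0,0,0.005]
    - [0,0,0.008]
    - [0,0,0.008]
    - [0,0,0.006]
    - [0,0,0.003]
    - [0,0,0]
  twist: [-0.12,-0.12,-0.12,-0.12,-0.1,0,0,0]
  gripper: [0.085,0.085,0.085,0.085,0.085,0.085,0.085,0.085]

```text
time: 29.98
position: [0.5503, -0.3798, 0.0802]
eef_rot: [[0.369, 0.93, -0.001], [0.93, -0.369, 0.001], [0.0, -0.001, -1.0]]
wrist_force: [-0.4, 0.2, 0.4]
grip_width: 0.0847
grip_force: 0.0
```

carry_out:
  slide:
    - [0,0,0]
    - [0,0,0]
    - [0,0,0]
    - [0,0,0]
    - [0,0,0]
    - [0,0,0]
    - [0,0,0]
    - [0,0,0]
  twist: [0,0,0,0,0,0,0,0]
  gripper: [0.075,0.07,0.066,0.063,0.06,0.058,0.056,0.055]
  squeeze: 20

```text
time: 30.65
position: [0.5508, -0.3802, 0.0814]
eef_rot: [[0.365, 0.931, 0.001], [0.931, -0.365, -0.0], [-0.0, 0.001, -1.0]]
wrist_force: [-1.0, 1.3, 6.5]
grip_width: 0.0595
grip_force: 20.8
```

Run:
```python
from h import *
s=state(); print(s["position"],s["joint_pos"],s["wrist_force"],s["torque"],s["grip_width"])
```

```text
[ 0.55078618 -0.38021519  0.08143277] [-6.93376515e-01  7.11659259e-01  1.37368028e+00  2.60534288e-05
  1.05551801e+00 -3.19250637e-01] [-0.95663081  1.25640799  6.54290001] [ 0.13865065  0.08110197 -0.03597201] 0.05945441711033953
```

carry_out:
  slide:
    - [0,0,0]
    - [0,0,0]
    - [0,0,0]
    - [0,0,0]
    - [0,0,0]
    - [0,0,0]
    - [0,0,0]
    - [0,0,0]
  twist: [0,0,0.06,0.12,0.12,0.12,0.12,0.12]
  gripper: [0.05,0.05,0.05,0.05,0.05,0.05,0.05,0.05]
  squeeze: 70

```text
time: 31.32
position: [0.5507, -0.3801, 0.0817]
eef_rot: [[0.862, 0.506, 0.0], [0.506, -0.862, -0.0], [0.0, 0.001, -1.0]]
wrist_force: [-3.4, 2.7, 11.2]
grip_width: 0.0579
grip_force: 72.3
```

carry_out:
  slide:
    - [0,0,0]
    - [0,0,0]
    - [0,0,0]
    - [0,0,0]
    - [0,0,0]
    - [0,0,0]
    - [0,0,0]
    - [0,0,0]
  twist: [0.12,0.12,0.12,0.12,0.12,0.06,0.04,0]
  gripper: [0.05,0.05,0.05,0.05,0.05,0.05,0.05,0.05]

```text
time: 31.98
position: [0.5506, -0.3799, 0.0818]
eef_rot: [[0.986, -0.165, 0.0], [-0.165, -0.986, -0.0], [0.0, 0.0, -1.0]]
wrist_force: [-3.3, 4.3, 12.2]
grip_width: 0.058
grip_force: 72.5
```

Run:
```python
from h import *
s=state(); print(s["position"],s["joint_pos"][5],np.arctan2(s["eef_rot"][1,0],s["eef_rot"][0,0]),s["wrist_force"],s["torque"],s["grip_width"],s["effort"][5])
```

```text
[ 0.55063087 -0.37993363  0.08175068] 1.0437451081336446 -0.16621616915133608 [-3.30239449  4.31548823 12.24249509] [ 0.51951851  0.49496708 -0.3781918 ] 0.057999891181848444 1.315893642604351
```

carry_out:
  slide:
    - [0,0,0]
    - [0,0,0]
    - [0,0,0]
    - [0,0,0]
    - [0,0,0]
    - [0,0,0]
    - [0,0,0]
    - [0,0,0]
  twist: [0.02,0.02,0.02,0.02,0,0,0,0]
  gripper: [0.05,0.05,0.05,0.05,0.05,0.05,0.05,0.05]

```text
time: 32.65
position: [0.5506, -0.3799, 0.0817]
eef_rot: [[0.97, -0.241, 0.0], [-0.241, -0.97, 0.0], [0.0, -0.0, -1.0]]
wrist_force: [-3.1, 3.3, 12.9]
grip_width: 0.0579
grip_force: 72.5
```

Run:
```python
from h import *
s=state(); print(s["position"],s["joint_pos"][5],np.arctan2(s["eef_rot"][1,0],s["eef_rot"][0,0]),s["wrist_force"],s["torque"],s["grip_width"],s["effort"][5])
```

```text
[ 0.55059023 -0.37985644  0.08173881] 1.1209679864004665 -0.24353480597087462 [-3.11837757  3.27802931 12.90728617] [ 0.56561639  0.49629905 -0.28946286] 0.05787232533951363 -0.29711094684898853
```

carry_out:
  slide:
    - [0,0,0]
    - [0,0,0]
    - [0,0,0]
    - [0,0,0]
    - [0,0,0]
    - [0,0,0]
    - [0,0,0]
    - [0,0,0]
  twist: [0.02,0.02,0.02,0.02,0,0,0,0]
  gripper: [0.05,0.05,0.05,0.05,0.05,0.05,0.05,0.05]

```text
time: 33.32
position: [0.5516, -0.3802, 0.0818]
eef_rot: [[0.949, -0.315, 0.002], [-0.315, -0.949, -0.002], [0.002, 0.001, -1.0]]
wrist_force: [3.0, 3.1, 7.0]
grip_width: 0.058
grip_force: 76.5
```

Run:
```python
from h import *
s=state(); print(s["position"],s["joint_pos"][5],np.arctan2(s["eef_rot"][1,0],s["eef_rot"][0,0]),s["wrist_force"],s["torque"],s["grip_width"],s["effort"][5])
```

```text
[ 0.55162139 -0.38024276  0.08177287] 1.1991654434315056 -0.32088446585986624 [3.04509881 3.06086201 6.98809027] [ 0.18727848 -0.63020074  2.46678258] 0.05798103885891676 2.4378973245620728
```

carry_out:
  slide:
    - [0,0,0]
    - [0,0,0]
    - [0,0,0]
    - [0,0,0]
    - [0,0,0]
    - [0,0,0]
    - [0,0,0]
    - [0,0,0]
  twist: [0.02,0.02,0.02,0.02,0,0,0,0]
  gripper: [0.05,0.05,0.05,0.05,0.05,0.05,0.05,0.05]

```text
time: 33.98
position: [0.5516, -0.3803, 0.0817]
eef_rot: [[0.921, -0.39, 0.002], [-0.39, -0.921, -0.002], [0.002, 0.001, -1.0]]
wrist_force: [4.1, 1.9, 6.0]
grip_width: 0.0583
grip_force: 77.3
```

Run:
```python
from h import *
s=state(); print(s["position"],s["joint_pos"][5],np.arctan2(s["eef_rot"][1,0],s["eef_rot"][0,0]),s["wrist_force"],s["torque"],s["grip_width"],s["effort"][5])
```

```text
[ 0.5515845  -0.38029967  0.08172998] 1.2791706290348297 -0.4008412053341801 [4.1401138  1.86245992 6.02860966] [ 0.0787941  -0.61925611  2.71114661] 0.058332902463290856 2.6582401245832443
```

carry_out:
  slide:
    - [0,0,0]
    - [0,0,0]
    - [0,0,0]
    - [0,0,-0.004]
    - [0,0,-0.012]
    - [0,0,-0.03]
    - [0,0,-0.03]
    - [0,0,-0.03]
  twist: [0,0,0,0,0,0,-0.02,-0.06]
  gripper: [0.085,0.085,0.085,0.085,0.085,0.085,0.085,0.085]

```text
time: 34.65
position: [0.5504, -0.38, 0.1891]
eef_rot: [[0.948, -0.318, -0.0], [-0.318, -0.948, 0.0], [-0.0, -0.0, -1.0]]
wrist_force: [1.5, -0.1, 0.1]
grip_width: 0.0851
grip_force: 0.0
```

carry_out:
  slide:
    - [0,0,-0.025]
    - [0,0,-0.015]
    - [0,0,-0.007]
    - [0,0,0]
    - [0,0,0]
    - [0,0,0]
    - [0,0,0]
    - [0,0,0]
  twist: [-0.1,-0.1,-0.1,-0.06,0,0,0,0]
  gripper: [0.0,0.0,0.0,0.0,0.0,0.0,0.0,0.0]

```text
time: 35.32
position: [0.5504, -0.38, 0.2338]
eef_rot: [[0.999, 0.035, -0.0], [0.035, -0.999, 0.0], [-0.0, -0.0, -1.0]]
wrist_force: [0.3, -0.4, -0.6]
grip_width: 0.0003
grip_force: 0.0
```

Run:
```python
from h import *
snap("wrist","x"); C,im=snap("wrist","w6"); s=state(); print(s["position"],s["eef_rot"][:,0],s["joint_pos"][5])
c=proj(C,[[.551,-.380,.105]])[0]; 
u,v=c.astype(int); cv2.imwrite("pics/knob6.png",cv2.resize(im[v-50:v+50,u-60:u+60,::-1],None,fx=4,fy=4,interpolation=cv2.INTER_CUBIC)); print(u-60,v-50)
```

```text
[ 0.55047699 -0.38002759  0.23377823] [ 9.99361091e-01  3.57393108e-02 -3.34519515e-04] 0.8415977483343813
198 134
```

View pics/knob6.png

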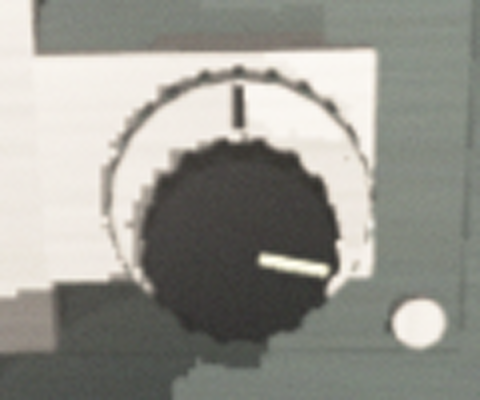

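The ring's mark is back at its start angle, so it's tight, and the knob's mark is at about 263°. I'll re-probe the near end to confirm level.

carry_out:
  slide:
    - [0,-0.015,0]
    - [0,-0.025,0]
    - [0,-0.02,0.01]
    - [0,-0.01,0.02]
    - [0,-0.005,0.03]
    - [0,0,0.03]
    - [0,0,0.02]
    - [0,0,0.015]
  twist: [0,0,0,0,0,0,0,0]
  gripper: [0,0,0,0,0,0,0,0]

```text
time: 36.08
position: [0.547, -0.3037, 0.1068]
eef_rot: [[0.999, 0.037, -0.002], [0.037, -0.999, 0.002], [-0.002, -0.002, -1.0]]
wrist_force: [0.7, -0.3, -0.4]
grip_width: 0.0
grip_force: 0.0
```

carry_out:
  slide:
    - [0,0,0.012]
    - [0,0,0.008]
    - [0,0,0.005]
    - [0,0,0.003]
    - [0,0,0.002]
    - [0,0,0.001]
    - [0,0,0]
    - [0,0,0]
  twist: [0,0,0,0,0,0,0,0]
  gripper: [0,0,0,0,0,0,0,0]

```text
time: 36.75
position: [0.548, -0.3053, 0.0785]
eef_rot: [[0.999, 0.037, 0.001], [0.037, -0.999, -0.0], [0.001, 0.0, -1.0]]
wrist_force: [-0.1, 1.1, -0.6]
grip_width: -0.0002
grip_force: 0.0
```

carry_out:
  slide:
    - [0,0,0.001]
    - [0,0,0.0005]
    - [0,0,0.0005]
    - [0,0,0.0005]
    - [0,0,0.0005]
    - [0,0,0.0005]
    - [0,0,0]
    - [0,0,0]
  twist: [0,0,0,0,0,0,0,0]
  gripper: [0,0,0,0,0,0,0,0]

```text
time: 37.42
position: [0.5479, -0.3052, 0.0751]
eef_rot: [[0.999, 0.037, 0.0], [0.037, -0.999, -0.0], [0.0, 0.0, -1.0]]
wrist_force: [-2.5, 1.7, 9.8]
grip_width: 0.0004
grip_force: 4.8
```

Run:
```python
from h import *
s=state(); print(s["position"],s["wrist_force"],s["time"])
```

```text
[ 0.54786204 -0.30516179  0.07505471] [-2.46653815  1.72785738  9.84524781] 37.4167
```

Near end now 75.05 mm, so the bed is level and locked. Next, the cabinet.

Run:
```python
from h import *
S=cam("scene");D=cam("side")
print("hS",onz(S,[(290,147),(319,167)],.108)); print("hD",onz(D,[(247,146),(277,153)],.108))
print("cabS",onz(S,[(279,111),(349,190),(413,154),(334,95)],.135)); print("cabD",onz(D,[(222,121),(318,143),(333,121),(247,104)],.135))
```

```text
hS [[0.53367597 0.21134318 0.108     ]
 [0.63437874 0.16941622 0.108     ]]
hD [[0.53124389 0.19436807 0.108     ]
 [0.61890688 0.13876649 0.108     ]]
cabS [[0.45252484 0.31709219 0.135     ]
 [0.7340772  0.09635944 0.135     ]
 [0.84480417 0.2899884  0.135     ]
 [0.57307495 0.46210605 0.135     ]]
cabD [[0.46264832 0.32837525 0.135     ]
 [0.74932322 0.13774597 0.135     ]
 [0.8432007  0.27896574 0.135     ]
 [0.56614844 0.45365812 0.135     ]]
```

carry_out:
  slide:
    - [0,0,-0.01]
    - [0,0,-0.03]
    - [0,-0.01,-0.04]
    - [0,-0.02,-0.035]
    - [0,-0.03,-0.025]
    - [0,-0.035,-0.025]
    - [0,-0.035,-0.025]
    - [0,-0.035,-0.025]
  twist: [0,0,0,0,0,0,0,0]
  gripper: [0,0,0,0,0.085,0.085,0.085,0.085]

```text
time: 38.08
position: [0.5413, -0.1421, 0.289]
eef_rot: [[0.999, 0.036, 0.001], [0.036, -0.999, -0.0], [0.001, 0.0, -1.0]]
wrist_force: [0.6, -0.3, 0.1]
grip_width: 0.0484
grip_force: 0.0
```

carry_out:
  slide:
    - [0,-0.035,-0.02]
    - [0,-0.035,-0.02]
    - [0,-0.035,-0.01]
    - [0,-0.035,-0.01]
    - [0,-0.035,-0.01]
    - [0,-0.03,0]
    - [0,-0.02,0]
    - [0,-0.01,0]
  twist: [0,0,0,0,0,0,0,0]
  gripper: [0.085,0.085,0.085,0.085,0.085,0.085,0.085,0.085]

```text
time: 38.75
position: [0.5327, 0.0937, 0.3579]
eef_rot: [[0.999, 0.039, 0.001], [0.039, -0.999, 0.0], [0.001, -0.0, -1.0]]
wrist_force: [-0.5, -0.7, -0.1]
grip_width: 0.085
grip_force: 0.0
```

carry_out:
  slide:
    - [0,0,0]
    - [0,0,0]
    - [0,0,0]
    - [0,0,0]
    - [0,0,0]
    - [0,0,0]
    - [0,0,0]
    - [0,0,0]
  twist: [0,0,0,0,0,0,0,0]
  gripper: [0.085,0.085,0.085,0.085,0.085,0.085,0.085,0.085]

```text
time: 39.42
position: [0.5333, 0.0911, 0.3571]
eef_rot: [[0.999, 0.036, -0.0], [0.036, -0.999, -0.0], [-0.0, 0.0, -1.0]]
wrist_force: [0.1, -0.3, 0.7]
grip_width: 0.0853
grip_force: 0.0
```

Run:
```python
from h import *
C,im=snap("wrist","w7"); s=state()
c=proj(C,[[.58,.189,.108]])[0]; print("pred",c)
g=im.min(2); u0,v0=np.maximum(c-70,0).astype(int); sub=g[v0:v0+140,u0:u0+140]
for th in (150,170,190):
    for st,cc in blobs(sub>th,60):
        m=(cv2.connectedComponents((sub>th).astype(np.uint8))[1]); 
        l=m[int(round(cc[1])),int(round(cc[0]))]
        if l==0: print(th,st,cc,"hole"); continue
        ys,xs=np.nonzero(m==l); r=cv2.minAreaRect(np.c_[xs+u0,ys+v0].astype(np.float32)); b=cv2.boxPoints(r)
        X=onz(C,b,.108); print(th,st[4],r,"\n",X.round(4), onz(C,[r[0]],.108).round(4))
```

```text
pred [180.82182248 117.38776018]
150 3877 ((142.0, 105.0), (116.0, 64.0), 90.0) 
 [[0.6552 0.266  0.108 ]
 [0.6584 0.1929 0.108 ]
 [0.5219 0.2006 0.108 ]
 [0.5188 0.283  0.108 ]] [[0.5928 0.2355 0.108 ]]
150 1600 ((145.556640625, 114.2917251586914), (11.51707935333252, 159.8780059814453), 29.248823165893555) 
 [[0.4937 0.2971 0.108 ]
 [0.6641 0.1862 0.108 ]
 [0.6587 0.175  0.108 ]
 [0.4863 0.2849 0.108 ]] [[0.582  0.2321 0.108 ]]
150 [33, 28, 68, 86, 1008] [72.3, 71.5] hole
170 3825 ((141.99998474121094, 104.49998474121094), (114.99998474121094, 63.99999237060547), 90.0) 
 [[0.6552 0.266  0.108 ]
 [0.6584 0.1929 0.108 ]
 [0.5232 0.2005 0.108 ]
 [0.5201 0.2828 0.108 ]] [[0.5934 0.2354 0.108 ]]
170 1470 ((145.51248168945312, 114.25064086914062), (10.65273666381836, 159.88040161132812), 29.42745590209961) 
 [[0.4936 0.2969 0.108 ]
 [0.6638 0.1856 0.108 ]
 [0.6589 0.1752 0.108 ]
 [0.4868 0.2857 0.108 ]] [[0.582  0.2321 0.108 ]]
170 [33, 28, 68, 86, 900] [72.3, 71.3] hole
190 3758 ((141.5, 104.5), (115.0, 63.0), 90.0) 
 [[0.6552 0.266  0.108 ]
 [0.6583 0.1941 0.108 ]
 [0.5232 0.2018 0.108 ]
 [0.5201 0.2828 0.108 ]] [[0.5934 0.236  0.108 ]]
190 661 ((165.55784606933594, 78.56378173828125), (9.805224418640137, 77.02547454833984), 29.357755661010742) 
 [[0.5873 0.2355 0.108 ]
 [0.6632 0.1856 0.108 ]
 [0.6587 0.1761 0.108 ]
 [0.582  0.2255 0.108 ]] [[0.6241 0.2049 0.108 ]]
190 [34, 29, 66, 84, 732] [72.4, 70.4] hole
190 77 ((140.21697998046875, 123.50943756103516), (8.255929946899414, 14.860673904418945), 29.05460548400879) 
 [[0.5647 0.2491 0.108 ]
 [0.5809 0.2387 0.108 ]
 [0.5764 0.2303 0.108 ]
 [0.5601 0.2406 0.108 ]] [[0.5706 0.2397 0.108 ]]
190 240 ((116.04244995117188, 167.0236053466797), (8.255929946899414, 37.29737854003906), 29.05460548400879) 
 [[0.4936 0.2946 0.108 ]
 [0.538  0.2662 0.108 ]
 [0.5332 0.2576 0.108 ]
 [0.4884 0.2859 0.108 ]] [[0.5137 0.2759 0.108 ]]
```

Run:
```python
import cv2
im=cv2.imread("pics/w7.png"); cv2.imwrite("pics/w7c.png",cv2.resize(im[30:200,70:260],None,fx=3.4,fy=3.4,interpolation=cv2.INTER_CUBIC))
```

```text
(no output)
```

View pics/w7c.png

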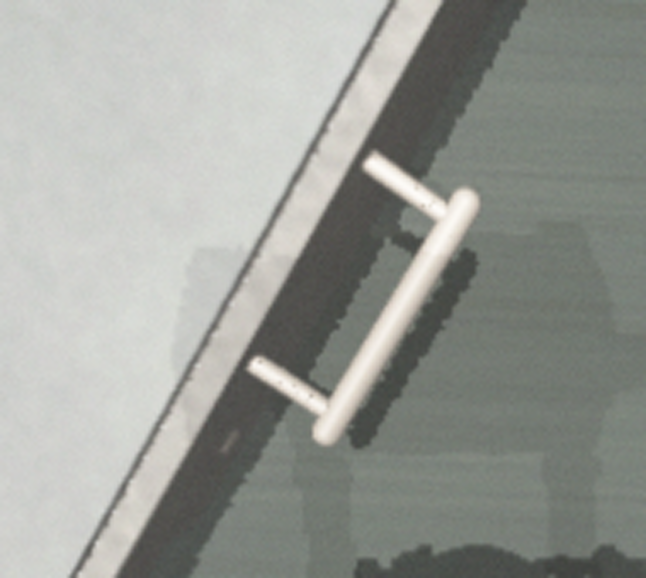

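The handle bar runs from full-image (206.5,89.4) to (166.2,157.4), clear of the drawer front.

Run:
```python
from h import *
s=state(); C=cam("wrist",s); X=onz(C,[(206.5,89.4),(166.2,157.4)],.110); print(X, np.linalg.norm(X[0]-X[1]))
d=X[1]-X[0]; yb=d[:2]/np.linalg.norm(d[:2]); m=X.mean(0)[:2]; print("mid",m,"cab y",yb,"cab yaw",np.arctan2(-yb[0],yb[1]))
R=s["eef_rot"]; print("tool shift", (R.T@np.r_[m-s["position"][:2],0]).round(4), s["position"])
F=onz(C,[(70+440/3.4,30),(70+120/3.4,30+578/3.4)],.128);print(F,(F-np.r_[m,0])[:,:2]@[yb[1],-yb[0]])
```

```text
[[0.61393892 0.15639076 0.11      ]
 [0.52937412 0.2096983  0.11      ]] 0.09996448609697782
mid [0.57165652 0.18304453] cab y [-0.8459484   0.53326476] cab yaw 1.0083411488322787
tool shift [ 0.0417 -0.0904 -0.    ] [0.53326017 0.09115155 0.35711444]
[[0.67377773 0.15986894 0.128     ]
 [0.47492322 0.28524214 0.128     ]] [0.03485229 0.03486945]
```

carry_out:
  slide:
    - [0.004,-0.01,0.01]
    - [0.007,-0.015,0.02]
    - [0.007,-0.015,0.025]
    - [0.007,-0.015,0.025]
    - [0.007,-0.015,0.025]
    - [0.005,-0.012,0.025]
    - [0.003,-0.006,0.02]
    - [0.0017,-0.0024,0.01]
  twist: [0,0,0,0,0,0,0,0]
  gripper: [0.026,0.026,0.026,0.026,0.026,0.026,0.026,0.026]

```text
time: 40.13
position: [0.5705, 0.1846, 0.1937]
eef_rot: [[0.999, 0.038, -0.004], [0.038, -0.999, -0.001], [-0.004, 0.0, -1.0]]
wrist_force: [0.3, 1.1, -0.1]
grip_width: 0.0261
grip_force: 0.0
```

carry_out:
  slide:
    - [0,0,0.007]
    - [0,0,0.005]
    - [0,0,0]
    - [0,0,0]
    - [0,0,0]
    - [0,0,0]
    - [0,0,0]
    - [0,0,0]
  twist: [0.1,0.12,0.12,0.12,0.1,0.038,0,0]
  gripper: [0.026,0.026,0.026,0.026,0.026,0.026,0.026,0.026]

```text
time: 40.8
position: [0.5717, 0.1833, 0.1852]
eef_rot: [[0.848, -0.531, 0.0], [-0.531, -0.848, 0.0], [0.0, -0.0, -1.0]]
wrist_force: [-0.1, -0.0, -0.3]
grip_width: 0.0259
grip_force: 0.0
```

Run:
```python
from h import *
s=state(); R=s["eef_rot"]; print(s["position"],np.arctan2(R[1,0],R[0,0]),(R.T@(np.r_[.5717,.183,.089]-s["position"])).round(4),s["grip_width"],s["joint_pos"])
```

```text
[0.57165891 0.18329237 0.18523894] -0.5595323223205904 [0.0002 0.0002 0.0962] 0.025863782902539396 [2.10827373e-01 5.05565760e-01 1.46495887e+00 1.11014153e-05
 1.17072984e+00 2.34115167e+00]
```

carry_out:
  slide:
    - [0,0,0.01]
    - [0,0,0.02]
    - [0,0,0.02]
    - [0,0,0.015]
    - [0,0,0.012]
    - [0,0,0.009]
    - [0,0,0.006]
    - [0,0,0.004]
  twist: [0,0,0,0,0,0,0,0]
  gripper: [0.026,0.026,0.026,0.026,0.026,0.026,0.026,0.026]

```text
time: 41.47
position: [0.5714, 0.1832, 0.0883]
eef_rot: [[0.847, -0.532, -0.001], [-0.532, -0.847, -0.0], [-0.0, 0.0, -1.0]]
wrist_force: [-1.5, 0.3, -0.1]
grip_width: 0.026
grip_force: 0.0
```

carry_out:
  slide:
    - [0,0,0]
    - [0,0,0]
    - [0,0,0]
    - [0,0,0]
    - [0,0,0]
    - [0,0,0]
    - [0,0,0]
    - [0,0,0]
  twist: [0,0,0,0,0,0,0,0]
  gripper: [0.026,0.022,0.018,0.014,0.01,0.005,0.005,0.005]
  squeeze: 25

```text
time: 42.13
position: [0.5718, 0.1831, 0.0897]
eef_rot: [[0.847, -0.532, 0.001], [-0.532, -0.847, -0.0], [0.001, -0.0, -1.0]]
wrist_force: [-1.4, -1.1, 6.9]
grip_width: 0.0097
grip_force: 24.4
```

carry_out:
  slide:
    - [0,0.002,0]
    - [0,0.004,0]
    - [0,0.006,0]
    - [0,0.008,0]
    - [0,0.01,0]
    - [0,0.01,0]
    - [0,0.01,0]
    - [0,0.01,0]
  twist: [0,0,0,0,0,0,0,0]
  gripper: [0.005,0.005,0.005,0.005,0.005,0.005,0.005,0.005]
  squeeze: 50

```text
time: 42.8
position: [0.5392, 0.1325, 0.0898]
eef_rot: [[0.847, -0.532, 0.0], [-0.532, -0.847, 0.001], [-0.0, -0.001, -1.0]]
wrist_force: [-4.3, 5.5, 10.3]
grip_width: 0.009
grip_force: 49.5
```

carry_out:
  slide:
    - [0,0.01,0]
    - [0,0.01,0]
    - [0,0.01,0]
    - [0,0.01,0]
    - [0,0.01,0]
    - [0,0.01,0]
    - [0,0.008,0]
    - [0,0.007,0]
  twist: [0,0,0,0,0,0,0,0]
  gripper: [0.005,0.005,0.005,0.005,0.005,0.005,0.005,0.005]

```text
time: 43.47
position: [0.4982, 0.0691, 0.0897]
eef_rot: [[0.846, -0.533, -0.002], [-0.533, -0.846, 0.001], [-0.002, 0.0, -1.0]]
wrist_force: [-9.9, 9.0, 16.3]
grip_width: 0.0093
grip_force: 50.2
```

carry_out:
  slide:
    - [0,0.006,0]
    - [0,0.005,0]
    - [0,0.004,0]
    - [0,0.003,0]
    - [0,0.002,0]
    - [0,0.001,0]
    - [0,0.001,0]
    - [0,0,0]
  twist: [0,0,0,0,0,0,0,0]
  gripper: [0.005,0.005,0.005,0.005,0.005,0.005,0.005,0.005]

```text
time: 44.13
position: [0.4877, 0.0526, 0.0897]
eef_rot: [[0.846, -0.533, 0.0], [-0.533, -0.846, 0.004], [-0.002, -0.003, -1.0]]
wrist_force: [-3.4, 33.3, 11.6]
grip_width: 0.0097
grip_force: 50.2
```

Run:
```python
from h import *
s=state(); print(s["position"],np.linalg.norm(s["position"][:2]-[.5718,.1831]),s["wrist_force"],s["grip_width"],s["joint_pos"])
```

```text
[0.48766474 0.05263075 0.08973574] 0.15524486278510452 [-3.4451526  33.30170051 11.59512496] 0.009707981156198224 [-0.01685928  0.51162507  1.82767917  0.00516428  0.80199064  2.11271985]
```

carry_out:
  slide:
    - [0,-0.003,0]
    - [0,0,0]
    - [0,0,0]
    - [0,0,0]
    - [0,0,0]
    - [0,0,-0.01]
    - [0,0,-0.025]
    - [0,0,-0.03]
  twist: [0,0,0,0,0,0,0,0]
  gripper: [0.005,0.005,0.026,0.026,0.026,0.026,0.026,0.026]

```text
time: 44.8
position: [0.4887, 0.0526, 0.1537]
eef_rot: [[0.846, -0.532, -0.003], [-0.532, -0.846, -0.0], [-0.003, 0.002, -1.0]]
wrist_force: [0.4, 0.2, -0.1]
grip_width: 0.0258
grip_force: 0.0
```

carry_out:
  slide:
    - [0,0,-0.03]
    - [0,-0.01,-0.03]
    - [0,-0.02,-0.03]
    - [0,-0.025,-0.03]
    - [0,-0.025,-0.03]
    - [0,-0.015,-0.015]
    - [0,-0.007,-0.007]
    - [0,-0.003,-0.003]
  twist: [0,0,0,0,0,0,0,0]
  gripper: [0.026,0.026,0.06,0.06,0.06,0.06,0.06,0.06]

```text
time: 45.47
position: [0.5461, 0.1423, 0.3297]
eef_rot: [[0.847, -0.532, 0.001], [-0.532, -0.847, 0.0], [0.001, -0.001, -1.0]]
wrist_force: [0.0, -0.3, 0.6]
grip_width: 0.0601
grip_force: 0.0
```

carry_out:
  slide:
    - [0,0,0]
    - [0,0,0]
    - [0,0,0]
    - [0,0,0]
    - [0,0,0]
    - [0,0,0]
    - [0,0,0]
    - [0,0,0]
  twist: [0,0,0,0,0,0,0,0]
  gripper: [0.06,0.06,0.06,0.06,0.06,0.06,0.06,0.06]

```text
time: 46.13
position: [0.5454, 0.1416, 0.3291]
eef_rot: [[0.847, -0.532, -0.0], [-0.532, -0.847, -0.0], [-0.0, 0.0, -1.0]]
wrist_force: [0.6, -1.0, -0.5]
grip_width: 0.0599
grip_force: 0.0
```

Run:
```python
from h import *
C,im=snap("wrist","w8"); s=state(); print(s["position"],s["eef_rot"][:,0],s["wrist_force"])
print(proj(C,[[.4877,.0526,.108],[.546,.1425,.082]]))
cv2.imwrite("pics/w8b.png",cv2.resize(im[:,:,::-1],None,fx=1.56,fy=1.56,interpolation=cv2.INTER_CUBIC))
```

```text
[0.54545402 0.14167974 0.32908409] [ 8.46583361e-01 -5.32256150e-01 -5.29524797e-05] [0.07400752 0.38538411 0.09959335]
[[346.10914838 163.07031402]
 [257.39772677 157.45620176]]
```

View pics/w8b.png

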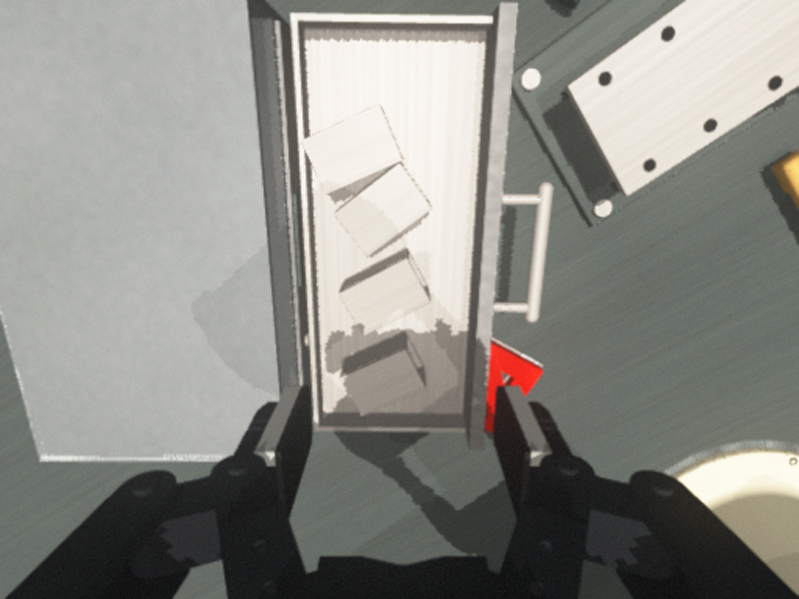

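The tray shows four pieces, at display pixels (352,150), (384,210), (385,285) and (385,375). The first two are only about 7 mm apart, and piece one looks nearer the camera. I'll take a closer view with the tray along the image.

carry_out:
  slide:
    - [0,0,0.005]
    - [0,0,0.01]
    - [0,0,0.01]
    - [0,0,0.01]
    - [0,0,0.01]
    - [0,0,0.01]
    - [0,0,0.01]
    - [0,0,0.005]
  twist: [-0.11,-0.12,-0.12,-0.12,-0.12,-0.12,-0.12,-0.12]
  gripper: [0.085,0.085,0.085,0.085,0.085,0.085,0.085,0.085]

```text
time: 46.85
position: [0.5451, 0.1417, 0.258]
eef_rot: [[0.923, 0.385, -0.001], [0.385, -0.923, -0.0], [-0.001, -0.0, -1.0]]
wrist_force: [-0.1, -0.1, 0.3]
grip_width: 0.0851
grip_force: 0.0
```

carry_out:
  slide:
    - [0,0,0.004]
    - [0,0,0.003]
    - [0,0,0.002]
    - [0,0,0]
    - [0,0,0]
    - [0,0,0]
    - [0,0,0]
    - [0,0,0]
  twist: [-0.12,-0.12,-0.12,-0.12,-0.1,-0.04,0,0]
  gripper: [0.085,0.085,0.085,0.085,0.085,0.085,0.085,0.085]

```text
time: 47.52
position: [0.5455, 0.1417, 0.2502]
eef_rot: [[0.534, 0.845, 0.0], [0.845, -0.534, 0.0], [0.0, 0.0, -1.0]]
wrist_force: [1.0, 0.0, 0.4]
grip_width: 0.0849
grip_force: 0.0
```

carry_out:
  slide:
    - [0,0,0]
    - [0,0,0]
    - [0,0,0]
    - [0,0,0]
    - [0,0,0]
    - [0,0,0]
    - [0,0,0]
    - [0,0,0]
  twist: [0,0,0,0,0,0,0,0]
  gripper: [0.085,0.085,0.085,0.085,0.085,0.085,0.085,0.085]

```text
time: 48.18
position: [0.5455, 0.1417, 0.2501]
eef_rot: [[0.533, 0.846, -0.0], [0.846, -0.533, -0.0], [-0.0, -0.0, -1.0]]
wrist_force: [0.1, -0.2, -0.0]
grip_width: 0.0847
grip_force: 0.0
```

Run:
```python
from h import *
C,im=snap("wrist","w9"); s=state(); print(s["position"],s["eef_rot"][:,0],s["joint_pos"])
np.save("w9pose.npy",np.c_[s["eef_rot"],s["position"]])
ex=np.array([.533,.846,0]); ey=np.array([-.846,.533,0]); c=np.array([.546,.1425,.082])
print(proj(C,[c+.065*i*ex+.157*j*ey for i in(-1,1) for j in (-1,1)]).round())
g=cv2.createCLAHE(3,(4,4)).apply(cv2.cvtColor(im,cv2.COLOR_RGB2GRAY))
sub=cv2.resize(g[70:330,60:460],None,fx=2,fy=2,interpolation=cv2.INTER_CUBIC); cv2.imwrite("pics/w9c.png",sub)
```

```text
[0.54548478 0.14171982 0.25011636] [5.32929497e-01 8.46159649e-01 1.57916578e-06] [1.48229527e-01 3.88703131e-01 1.47378607e+00 1.42016726e-05
 1.27911685e+00 7.10284357e-01]
[[400. 230.]
 [117. 230.]
 [421. 108.]
 [ 97. 109.]]
```

View pics/w9c.png

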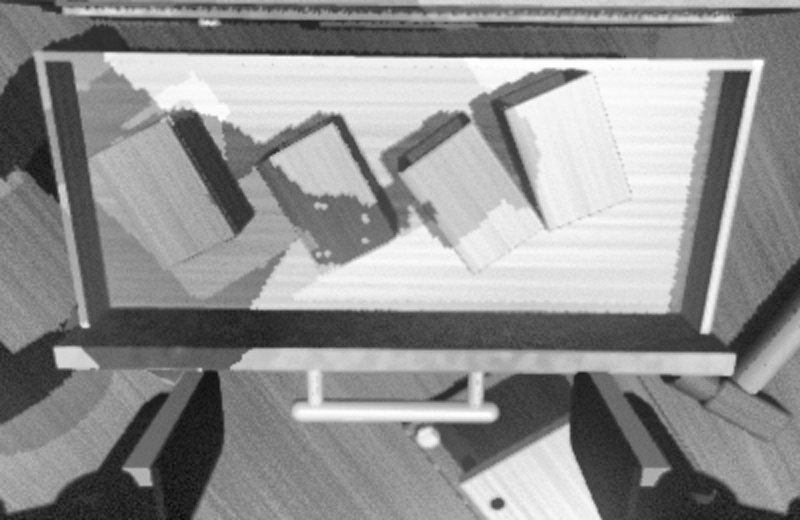

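All four pieces lie flat. In crop pixels the top-face corners are: P4 (90,158),(168,118),(238,236),(176,266); P3 (265,160),(335,120),(395,235),(330,268); P2 (400,170),(467,123),(545,228),(478,272); P1 (507,106),(594,72),(632,198),(548,230). P1 and P2 touch at one corner.

```bash
cat > pc.py <<'E'
from h import *
P=np.load("w9pose.npy"); S={"eef_rot":P[:,:3],"position":P[:,3]}; C=cam("wrist",S)
ex=np.array([.533,.846]); ey=np.array([-.846,.533])
Q={4:[(90,158),(168,118),(238,236),(160,276)],3:[(265,160),(335,120),(395,235),(330,268)],2:[(400,170),(467,123),(545,228),(478,272)],1:[(507,106),(594,72),(632,198),(548,230)]}
T={}
# tray from interior wall-top corners, z .106
tr=onz(C,[(60+41/2,70+57/2),(60+758/2,70+66/2),(60+708/2,70+328/2),(60+85/2,70+323/2)],.106)[:,:2]
O=tr.mean(0)
for k,q in Q.items():
    X=onz(C,[(60+x/2,70+y/2) for x,y in q],.122)[:,:2]
    r=cv2.minAreaRect((X*1000).astype(np.float32))
    l=(X[2]-X[1]+X[3]-X[0])/2; w=(X[1]-X[0]+X[2]-X[3])/2; c=X.mean(0); T[k]=(c,np.arctan2(l[1],l[0]))
    if __name__=="__main__": print(k,"c",c.round(4),"len",np.linalg.norm(l).round(4),np.linalg.norm(w).round(4),"axis",T[k][1].round(3),"perp",np.degrees(np.arccos(l@w/np.linalg.norm(l)/np.linalg.norm(w))).round(1),"cab",((c-O)@ex).round(4),((c-O)@ey).round(4))
if __name__=="__main__":
    print("tray",O, ((tr-O)@ex).round(4),((tr-O)@ey).round(4))
    def rect(c,a,l,w):
        u=np.array([np.cos(a),np.sin(a)]);v=np.array([-u[1],u[0]]); return [c+i*l/2*u+j*w/2*v for i,j in((1,1),(1,-1),(-1,-1),(-1,1))]
    for k,(c,a) in T.items():
        u=np.array([np.cos(a),np.sin(a)]);v=np.array([-u[1],u[0]])
        for sg in(1,-1):
            f=rect(c+sg*v*.0325,a,.024,.0155); print(k,sg,"finger cab x,y range",np.ptp([0]) ,[((p-O)@ex*1000).round() for p in f],[((p-O)@ey*1000).round() for p in f])
            for k2,(c2,a2) in T.items():
                if k2!=k:
                    A=np.array(rect(c2,a2,.06,.04),np.float32)*1000; d=max(cv2.pointPolygonTest(A.reshape(-1,1,2),(float(p[0]*1000),float(p[1]*1000)),True) for p in f); 
                    if d>-12: print("   near",k2,d)
E
python3 pc.py
```

```text
4 c [0.4648 0.2107] len 0.06 0.0417 axis -1.71 perp 92.3 cab 0.0062 0.1057
3 c [0.529  0.1712] len 0.0582 0.0354 axis -1.66 perp 91.4 cab 0.0069 0.0303
2 c [0.5826 0.1361] len 0.061 0.0363 axis -1.475 perp 88.0 cab 0.0058 -0.0337
1 c [0.6293 0.1314] len 0.0597 0.039 axis -1.746 perp 89.6 cab 0.0267 -0.0758
tray [0.55092041 0.14917427] [ 0.0665  0.0626 -0.0661 -0.0631] [ 0.158  -0.1594 -0.1589  0.1603]
4 1 finger cab x,y range 0 [np.float64(12.0), np.float64(5.0), np.float64(27.0), np.float64(34.0)] [np.float64(64.0), np.float64(78.0), np.float64(88.0), np.float64(74.0)]
   near 3 -7.890204675975406
4 -1 finger cab x,y range 0 [np.float64(-15.0), np.float64(-21.0), np.float64(1.0), np.float64(7.0)] [np.float64(123.0), np.float64(137.0), np.float64(147.0), np.float64(133.0)]
3 1 finger cab x,y range 0 [np.float64(15.0), np.float64(8.0), np.float64(29.0), np.float64(36.0)] [np.float64(-11.0), np.float64(3.0), np.float64(14.0), np.float64(-0.0)]
   near 2 7.379536119082098
3 -1 finger cab x,y range 0 [np.float64(-15.0), np.float64(-22.0), np.float64(-1.0), np.float64(6.0)] [np.float64(47
[... 178 characters left out ...]
64(40.0)] [np.float64(-73.0), np.float64(-61.0), np.float64(-46.0), np.float64(-58.0)]
   near 1 15.14297763490008
2 -1 finger cab x,y range 0 [np.float64(-19.0), np.float64(-28.0), np.float64(-9.0), np.float64(0.0)] [np.float64(-22.0), np.float64(-9.0), np.float64(5.0), np.float64(-7.0)]
   near 3 4.2088291317641
1 1 finger cab x,y range 0 [np.float64(31.0), np.float64(25.0), np.float64(47.0), np.float64(53.0)] [np.float64(-118.0), np.float64(-103.0), np.float64(-94.0), np.float64(-109.0)]
1 -1 finger cab x,y range 0 [np.float64(6.0), np.float64(0.0), np.float64(23.0), np.float64(28.0)] [np.float64(-57.0), np.float64(-43.0), np.float64(-34.0), np.float64(-48.0)]
   near 2 15.912395434905067
```

P4 can be gripped as it lies, so it goes first.

carry_out:
  slide:
    - [0.001,-0.008,0.005]
    - [0.002,-0.015,0.01]
    - [0.002,-0.016,0.012]
    - [0.002,-0.016,0.012]
    - [0.002,-0.016,0.012]
    - [0.002,-0.015,0.012]
    - [0.002,-0.012,0.01]
    - [0.0024,-0.007,0.007]
  twist: [0,0,0,0,0,0,0,0]
  gripper: [0.052,0.052,0.052,0.052,0.052,0.052,0.052,0.052]

```text
time: 48.9
position: [0.4628, 0.2114, 0.169]
eef_rot: [[0.532, 0.847, -0.002], [0.847, -0.532, -0.0], [-0.001, -0.001, -1.0]]
wrist_force: [-0.1, -0.2, 0.3]
grip_width: 0.052
grip_force: 0.0
```

carry_out:
  slide:
    - [0,0,0.005]
    - [0,0,0.003]
    - [0,0,0.002]
    - [0,0,0]
    - [0,0,0]
    - [0,0,0]
    - [0,0,0]
    - [0,0,0]
  twist: [-0.08,-0.12,-0.12,-0.08,-0.022,0,0,0]
  gripper: [0.052,0.052,0.052,0.052,0.052,0.052,0.052,0.052]

```text
time: 49.57
position: [0.4649, 0.2108, 0.1602]
eef_rot: [[0.142, 0.99, 0.0], [0.99, -0.142, 0.0], [0.0, 0.0, -1.0]]
wrist_force: [-0.5, 0.6, 0.8]
grip_width: 0.0519
grip_force: 0.0
```

```bash
cat >> h.py <<'E'
def topquad(C,c,a,z,L=.06,W=.04):
    u=np.array([np.cos(a),np.sin(a)]);v=np.array([-u[1],u[0]])
    return np.array([np.r_[c+i*L/2*u+j*W/2*v,z] for i,j in((1,1),(1,-1),(-1,-1),(-1,1))])
def check(im,C,c,a,z=.122,rng=.012):
    """edge offsets (mm, outward +) of a predicted box top, per side: +len,-wid,-len,+wid; scan for strongest gradient"""
    g=cv2.GaussianBlur(cv2.cvtColor(im,cv2.COLOR_RGB2GRAY),(3,3),0).astype(np.float32)
    u=np.array([np.cos(a),np.sin(a)]);v=np.array([-u[1],u[0]]); out=[]
    t=np.arange(-rng,rng+1e-9,.0005)
    for n,d,h,o in((u,v,.03,.016),(-v,u,.02,.025),(-u,v,.03,.016),(v,u,.02,.025)):
        G=[]
        for s in np.linspace(-o,o,21):
            X=np.c_[c+d*s+n*(h+t)[:,None],np.full(len(t),z)]; q=proj(C,X).astype(np.float32)
            G.append(np.gradient(cv2.remap(g,q[:,0].copy(),q[:,1].copy(),cv2.INTER_LINEAR).ravel()))
        m=np.abs(np.median(G,0)); i=m.argmax(); out.append((round(t[i]*1000,1),round(float(m[i]),1)))
    return out
def goto(p,yaw=None):
    s=state(); R=s["eef_rot"]; y=np.arctan2(R[1,0],R[0,0]); print("pos",s["position"].round(4),"yaw",y.round(4),"q",s["joint_pos"].round(2),"F",s["wrist_force"].round(1),"gw",round(s["grip_width"],4),"t",round(s["time"],1))
    print("  tool shift to go",(R.T@(np.array(p)-s["position"])).round(4), "twist", None if yaw is None else round(y-yaw,4))
E
python3 - <<'E'
from h import *
from pc import T
im=cv2.imread("pics/w9.png")[:,:,::-1].copy()
import pc
for k in T: print(k,T[k],check(im,pc.C,*T[k]))
C,im=snap("wrist","w10"); print("now P4",check(im,C,*T[4])); print(proj(C,topquad(C,*T[4],.122)).round())
goto([.4648,.2107,.09],1.43)
E
```

```text
4 (array([0.46514188, 0.21082375]), np.float64(-1.7103809401314625)) [(np.float64(-2.5), 1.7), (np.float64(-3.0), 1.1), (np.float64(0.5), 4.9), (np.float64(-0.5), 9.5)]
3 (array([0.52936672, 0.17124916]), np.float64(-1.659829323461772)) [(np.float64(0.0), 18.8), (np.float64(3.5), 5.5), (np.float64(-0.5), 18.5), (np.float64(1.5), 18.5)]
2 (array([0.58295469, 0.13616064]), np.float64(-1.4748735003777806)) [(np.float64(1.0), 0.6), (np.float64(-0.5), 8.5), (np.float64(-0.5), 18.5), (np.float64(-0.5), 17.9)]
1 (array([0.62970176, 0.13146444]), np.float64(-1.7455831943289142)) [(np.float64(1.0), 1.0), (np.float64(0.5), 22.2), (np.float64(0.0), 22.5), (np.float64(0.0), 1.1)]
now P4 [(np.float64(-1.0), 2.8), (np.float64(1.0), 2.2), (np.float64(1.0), 9.8), (np.float64(-0.5), 20.6)]
[[289. 268.]
 [230. 268.]
 [226. 183.]
 [291. 183.]]
pos [0.4649 0.2107 0.1602] yaw 1.429 q [ 0.31  0.42  1.71 -0.    1.01  0.45] F [ 0.1 -0.   0.5] gw 0.0524 t 49.6
  tool shift to go [-0.0001 -0.0001  0.0702] twist -0.001
```

carry_out:
  slide:
    - [0,0,0.008]
    - [0,0,0.014]
    - [0,0,0.014]
    - [0,0,0.012]
    - [0,0,0.009]
    - [0,0,0.006]
    - [0,0,0.004]
    - [0,0,0.003]
  twist: [0,0,0,0,0,0,0,0]
  gripper: [0.052,0.052,0.052,0.052,0.052,0.052,0.052,0.052]

```text
time: 50.28
position: [0.4649, 0.2107, 0.0898]
eef_rot: [[0.14, 0.99, -0.0], [0.99, -0.14, -0.0], [-0.0, -0.0, -1.0]]
wrist_force: [-0.8, -0.6, -0.0]
grip_width: 0.0518
grip_force: 0.0
```

carry_out:
  slide:
    - [0,0,0]
    - [0,0,0]
    - [0,0,0]
    - [0,0,0]
    - [0,0,0]
    - [0,0,0]
    - [0,0,0]
    - [0,0,0]
  twist: [0,0,0,0,0,0,0,0]
  gripper: [0.052,0.048,0.045,0.042,0.035,0.03,0.03,0.03]
  squeeze: 40

```text
time: 50.95
position: [0.4652, 0.2108, 0.0907]
eef_rot: [[0.139, 0.99, 0.001], [0.99, -0.139, 0.0], [0.0, 0.001, -1.0]]
wrist_force: [-0.7, -0.3, 5.5]
grip_width: 0.0397
grip_force: 39.6
```

carry_out:
  slide:
    - [0,0,0]
    - [0,0,-0.003]
    - [0,0,-0.01]
    - [0,0,-0.02]
    - [0,0,-0.02]
    - [0,0,-0.02]
    - [0,0,-0.015]
    - [0,0,-0.007]
  twist: [0,0,0,0,0,0,0,0]
  gripper: [0.03,0.03,0.03,0.03,0.03,0.03,0.03,0.03]
  squeeze: 60

```text
time: 51.62
position: [0.4655, 0.2109, 0.1877]
eef_rot: [[0.14, 0.99, 0.003], [0.99, -0.14, 0.001], [0.001, 0.003, -1.0]]
wrist_force: [1.3, 0.7, -2.9]
grip_width: 0.0392
grip_force: 60.6
```

Run:
```python
from h import *
goto([.5456,-.2818,.185],1.626)
```

```text
pos [0.4655 0.2109 0.1877] yaw 1.4308 q [ 0.31  0.39  1.68 -0.    1.07  0.45] F [ 1.3  0.7 -2.9] gw 0.0392 t 51.6
  tool shift to go [-0.4767  0.1481  0.0025] twist -0.1952
```

carry_out:
  slide:
    - [-0.012,0.004,0]
    - [-0.025,0.008,0]
    - [-0.033,0.01,0]
    - [-0.035,0.011,0]
    - [-0.035,0.011,0]
    - [-0.035,0.011,0]
    - [-0.035,0.011,0]
    - [-0.035,0.011,0]
  twist: [0,0,0,0,0,0,0,0]
  gripper: [0.03,0.03,0.03,0.03,0.03,0.03,0.03,0.03]

```text
time: 52.28
position: [0.5061, -0.045, 0.1844]
eef_rot: [[0.14, 0.99, -0.001], [0.99, -0.14, 0.0], [-0.0, -0.001, -1.0]]
wrist_force: [1.3, 0.5, -2.8]
grip_width: 0.0394
grip_force: 60.6
```

carry_out:
  slide:
    - [-0.035,0.011,0]
    - [-0.035,0.011,0]
    - [-0.035,0.011,0]
    - [-0.035,0.011,0]
    - [-0.035,0.011,0]
    - [-0.03,0.009,0]
    - [-0.018,0.006,0]
    - [-0.009,0.002,0]
  twist: [0,0,0,0,0,0,0,0]
  gripper: [0.03,0.03,0.03,0.03,0.03,0.03,0.03,0.03]

```text
time: 52.95
position: [0.5452, -0.2857, 0.1841]
eef_rot: [[0.142, 0.99, -0.001], [0.99, -0.142, -0.0], [-0.0, -0.001, -1.0]]
wrist_force: [-1.6, 0.3, -2.3]
grip_width: 0.0391
grip_force: 60.6
```

carry_out:
  slide:
    - [0,0,0]
    - [0,0,0.01]
    - [0,0,0.015]
    - [0,0,0.015]
    - [0,0,0.01]
    - [0,0,0.005]
    - [0,0,0]
    - [0,0,0]
  twist: [-0.05,-0.08,-0.05,-0.015,0,0,0,0]
  gripper: [0.03,0.03,0.03,0.03,0.03,0.03,0.03,0.03]

```text
time: 53.62
position: [0.5458, -0.2824, 0.1303]
eef_rot: [[-0.055, 0.999, -0.0], [0.999, 0.055, 0.0], [0.0, -0.0, -1.0]]
wrist_force: [0.2, -0.6, -3.3]
grip_width: 0.0394
grip_force: 60.4
```

Run:
```python
from h import *
goto([.5456,-.2818,.0845],1.626)
```

```text
pos [ 0.5458 -0.2824  0.1303] yaw 1.6254 q [-0.57  0.59  1.48  0.    1.07 -0.63] F [ 0.2 -0.6 -3.3] gw 0.0394 t 53.6
  tool shift to go [ 0.0006 -0.0002  0.0458] twist -0.0006
```

carry_out:
  slide:
    - [0.0006,0,0.008]
    - [0,0,0.012]
    - [0,0,0.01]
    - [0,0,0.007]
    - [0,0,0.004]
    - [0,0,0.002]
    - [0,0,0.0015]
    - [0,0,0.0008]
  twist: [0,0,0,0,0,0,0,0]
  gripper: [0.03,0.03,0.03,0.03,0.03,0.03,0.03,0.03]

```text
time: 54.28
position: [0.546, -0.2819, 0.0849]
eef_rot: [[-0.055, 0.998, 0.0], [0.998, 0.055, -0.0], [-0.0, 0.0, -1.0]]
wrist_force: [-0.4, 0.6, -3.3]
grip_width: 0.0391
grip_force: 60.6
```

carry_out:
  slide:
    - [0,0,0.0003]
    - [0,0,0]
    - [0,0,0]
    - [0,0,0]
    - [0,0,0]
    - [0,0,0]
    - [0,0,0]
    - [0,0,0]
  twist: [0,0,0,0,0,0,0,0]
  gripper: [0.03,0.03,0.03,0.03,0.03,0.03,0.03,0.03]

```text
time: 54.95
position: [0.5458, -0.2818, 0.0845]
eef_rot: [[-0.055, 0.998, -0.0], [0.998, 0.055, -0.0], [-0.0, -0.0, -1.0]]
wrist_force: [0.1, -0.7, -3.2]
grip_width: 0.0391
grip_force: 60.6
```

carry_out:
  slide:
    - [0,0,0.0005]
    - [0,0,0.0005]
    - [0,0,0.0004]
    - [0,0,0]
    - [0,0,0]
    - [0,0,0]
    - [0,0,0]
    - [0,0,0]
  twist: [0,0,0,0,0,0,0,0]
  gripper: [0.03,0.03,0.03,0.03,0.03,0.03,0.03,0.03]

```text
time: 55.62
position: [0.5458, -0.2819, 0.0838]
eef_rot: [[-0.055, 0.998, 0.0], [0.998, 0.055, -0.0], [-0.0, 0.0, -1.0]]
wrist_force: [-3.8, 2.2, 9.6]
grip_width: 0.0395
grip_force: 62.2
```

carry_out:
  slide:
    - [0,0,0]
    - [0,0,0]
    - [0,0,0]
    - [0,0,0]
    - [0,0,0]
    - [0,0,-0.005]
    - [0,0,-0.015]
    - [0,0,-0.02]
  twist: [0,0,0,0,0,0,0,0]
  gripper: [0.04,0.044,0.05,0.056,0.056,0.056,0.056,0.056]

```text
time: 56.28
position: [0.545, -0.2814, 0.1226]
eef_rot: [[-0.055, 0.998, -0.002], [0.998, 0.055, 0.001], [0.002, -0.002, -1.0]]
wrist_force: [0.5, 0.6, -0.0]
grip_width: 0.0562
grip_force: 0.0
```

carry_out:
  slide:
    - [0,0,-0.03]
    - [0,0,-0.02]
    - [0,0,-0.02]
    - [0,0,-0.01]
    - [0,0,0]
    - [0,0,0]
    - [0,0,0]
    - [0,0,0]
  twist: [0,0,0,0,0,0,0,0]
  gripper: [0.056,0.056,0.056,0.056,0.056,0.056,0.056,0.056]

```text
time: 56.95
position: [0.5452, -0.2815, 0.2017]
eef_rot: [[-0.055, 0.998, -0.002], [0.998, 0.055, 0.001], [0.001, -0.002, -1.0]]
wrist_force: [0.0, -0.7, -0.5]
grip_width: 0.0562
grip_force: 0.0
```

Run:
```python
from h import *
C,im=snap("wrist","w11"); a=1.626; print(check(im,C,np.array([.5456,-.2818]),a,.115))
# bed edges across x either side of piece (z .075) at bed y=-102 
g=cv2.cvtColor(im,cv2.COLOR_RGB2GRAY)
yb=np.array([-.055,.9985]);xb=np.array([.9985,.055]);c0=np.array([.540,-.180])
for yy in (-.135,-.05,-.02,.01):
    t=np.arange(-.065,.0651,.0005); q=proj(C,np.c_[c0+yb*yy+xb*t[:,None],np.full(len(t),.075)]).astype(np.float32)
    d=np.gradient(cv2.GaussianBlur(cv2.remap(g.astype(np.float32),q[:,0].copy(),q[:,1].copy(),cv2.INTER_LINEAR),(1,5),0).ravel())
    L=t<-.035; Rr=t>.035; print(yy,"bed edges mm",t[L][d[L].argmax()]*1000,t[Rr][d[Rr].argmin()]*1000,d[L].max().round(1),d[Rr].min().round(1))
# P3 approach: tool centre shifted
from pc import T
c,a=T[3]; print(c,a)
goto([*c,.2],a+np.pi)
```

```text
[(np.float64(9.5), 3.7), (np.float64(0.5), 2.2), (np.float64(10.5), 9.5), (np.float64(5.0), 16.4)]
-0.135 bed edges mm -49.999999999999986 49.5000000000001 23.9 -19.8
-0.05 bed edges mm -49.999999999999986 49.5000000000001 15.4 -22.8
-0.02 bed edges mm -63.5 63.500000000000114 25.9 -28.3
0.01 bed edges mm -49.999999999999986 50.0000000000001 20.9 -24.2
[0.52955384 0.17122974] -1.659841913431393
pos [ 0.5453 -0.2815  0.2019] yaw 1.6258 q [-0.57  0.51  1.41 -0.    1.23 -0.63] F [-0.6  0.7 -0. ] gw 0.0559 t 57.0
  tool shift to go [0.4529 0.0091 0.0024] twist 0.144
```

carry_out:
  slide:
    - [0.012,0,0]
    - [0.025,0,0]
    - [0.033,0.001,0]
    - [0.034,0.001,0]
    - [0.034,0.001,0]
    - [0.034,0.001,0]
    - [0.034,0.001,0]
    - [0.034,0.001,0]
  twist: [0,0,0,0,0,0,0,0]
  gripper: [0.054,0.054,0.054,0.054,0.054,0.054,0.054,0.054]

```text
time: 57.67
position: [0.5378, -0.0397, 0.2027]
eef_rot: [[-0.055, 0.998, -0.001], [0.998, 0.055, 0.0], [0.0, -0.001, -1.0]]
wrist_force: [0.5, -0.2, -0.3]
grip_width: 0.0543
grip_force: 0.0
```

carry_out:
  slide:
    - [0.034,0.001,0]
    - [0.034,0.001,0]
    - [0.034,0.001,0]
    - [0.034,0,0]
    - [0.034,0,0]
    - [0.028,0,0]
    - [0.017,0,0]
    - [0.009,0,0]
  twist: [0,0,0,0,0,0,0,0]
  gripper: [0.054,0.054,0.054,0.054,0.054,0.054,0.054,0.054]

```text
time: 58.33
position: [0.5282, 0.1845, 0.2026]
eef_rot: [[-0.057, 0.998, -0.001], [0.998, 0.057, 0.0], [0.0, -0.001, -1.0]]
wrist_force: [-0.7, -0.2, -0.2]
grip_width: 0.054
grip_force: 0.0
```

carry_out:
  slide:
    - [0,0,0]
    - [0,0,0]
    - [0,0,0]
    - [0,0,0]
    - [0,0,0]
    - [0,0,0]
    - [0,0,0]
    - [0,0,0]
  twist: [0.05,0.064,0.03,0,0,0,0,0]
  gripper: [0.054,0.054,0.054,0.054,0.054,0.054,0.054,0.054]

```text
time: 59.0
position: [0.5292, 0.1818, 0.2031]
eef_rot: [[0.089, 0.996, -0.0], [0.996, -0.089, -0.0], [-0.0, -0.0, -1.0]]
wrist_force: [0.1, -0.0, -0.1]
grip_width: 0.054
grip_force: 0.0
```

Run:
```python
from h import *
from pc import T
C,im=snap("wrist","w12")
for k in (1,2,3): print(k,check(im,C,*T[k])); print(proj(C,topquad(C,*T[k],.122)).round().tolist())
goto([.5295,.1823,.0905],1.4818)
```

```text
1 [(np.float64(1.0), 0.7), (np.float64(1.0), 23.1), (np.float64(0.0), 23.4), (np.float64(-1.0), 0.6)]
[[402.0, 284.0], [355.0, 281.0], [369.0, 216.0], [420.0, 220.0]]
2 [(np.float64(-11.5), 0.6), (np.float64(0.5), 26.3), (np.float64(0.0), 22.3), (np.float64(-1.0), 27.5)]
[[356.0, 278.0], [309.0, 285.0], [299.0, 222.0], [350.0, 213.0]]
3 [(np.float64(1.0), 1.1), (np.float64(8.5), 13.8), (np.float64(1.0), 3.4), (np.float64(1.5), 3.7)]
[[284.0, 250.0], [235.0, 250.0], [234.0, 180.0], [286.0, 180.0]]
pos [0.5293 0.1819 0.2031] yaw 1.4821 q [ 0.22  0.43  1.54 -0.    1.16  0.31] F [ 0.8 -0.3  0.2] gw 0.054 t 59.0
  tool shift to go [0.0005 0.0002 0.1126] twist 0.0003
```

carry_out:
  slide:
    - [0,0,0.01]
    - [0,0,0.02]
    - [0,0,0.022]
    - [0,0,0.02]
    - [0,0,0.016]
    - [0,0,0.012]
    - [0,0,0.007]
    - [0,0,0.0035]
  twist: [0,0,0,0,0,0,0,0]
  gripper: [0.054,0.054,0.054,0.054,0.054,0.054,0.054,0.054]

```text
time: 59.72
position: [0.5287, 0.1818, 0.0913]
eef_rot: [[0.089, 0.996, -0.002], [0.996, -0.089, -0.0], [-0.001, -0.002, -1.0]]
wrist_force: [-0.6, -0.1, 0.5]
grip_width: 0.054
grip_force: 0.0
```

carry_out:
  slide:
    - [0,0,0.002]
    - [0,0,0]
    - [0,0,0]
    - [0,0,0]
    - [0,0,0]
    - [0,0,0]
    - [0,0,0]
    - [0,0,0]
  twist: [0,0,0,0,0,0,0,0]
  gripper: [0.054,0.05,0.046,0.042,0.036,0.03,0.03,0.03]
  squeeze: 40

```text
time: 60.38
position: [0.5294, 0.1821, 0.0913]
eef_rot: [[0.089, 0.996, 0.001], [0.996, -0.089, 0.0], [0.0, 0.001, -1.0]]
wrist_force: [-2.7, 0.3, 5.5]
grip_width: 0.0393
grip_force: 40.5
```

carry_out:
  slide:
    - [0,0,0]
    - [0,0,-0.003]
    - [0,0,-0.01]
    - [0,0,-0.02]
    - [0,0,-0.02]
    - [0,0,-0.02]
    - [0,0,-0.015]
    - [0,0,-0.007]
  twist: [0,0,0,0,0,0,0,0]
  gripper: [0.03,0.03,0.03,0.03,0.03,0.03,0.03,0.03]
  squeeze: 80

```text
time: 61.05
position: [0.5302, 0.1821, 0.1885]
eef_rot: [[0.089, 0.996, 0.003], [0.996, -0.089, 0.001], [0.001, 0.003, -1.0]]
wrist_force: [0.7, 0.1, -2.1]
grip_width: 0.0388
grip_force: 80.7
```

Run:
```python
from h import *
goto([.5413,-.2030,.185],1.626)
```

```text
pos [0.5302 0.1821 0.1885] yaw 1.4818 q [ 0.22  0.45  1.56 -0.    1.13  0.31] F [ 0.7  0.1 -2.1] gw 0.0388 t 61.0
  tool shift to go [-0.3826  0.0453  0.0033] twist -0.1442
```

carry_out:
  slide:
    - [-0.012,0.0015,0]
    - [-0.024,0.003,0]
    - [-0.03,0.0035,0]
    - [-0.03,0.0035,0]
    - [-0.03,0.0035,0]
    - [-0.03,0.0035,0]
    - [-0.03,0.0035,0]
    - [-0.03,0.0035,0]
  twist: [0,0,0,0,0,0,0,0]
  gripper: [0.03,0.03,0.03,0.03,0.03,0.03,0.03,0.03]

```text
time: 61.72
position: [0.5346, -0.0374, 0.185]
eef_rot: [[0.089, 0.996, -0.001], [0.996, -0.089, 0.0], [-0.0, -0.001, -1.0]]
wrist_force: [0.6, 0.1, -3.0]
grip_width: 0.0389
grip_force: 80.7
```

carry_out:
  slide:
    - [-0.03,0.0035,0]
    - [-0.03,0.0035,0]
    - [-0.03,0.0035,0]
    - [-0.03,0.0035,0]
    - [-0.022,0.003,0]
    - [-0.014,0.002,0]
    - [-0.007,0.001,0]
    - [-0.0036,0.0003,0]
  twist: [0,0,0,0,0,0,0,0]
  gripper: [0.03,0.03,0.03,0.03,0.03,0.03,0.03,0.03]

```text
time: 62.38
position: [0.5405, -0.2038, 0.1851]
eef_rot: [[0.09, 0.996, -0.001], [0.996, -0.09, 0.0], [0.0, -0.001, -1.0]]
wrist_force: [-0.2, 0.1, -2.7]
grip_width: 0.0389
grip_force: 80.7
```

carry_out:
  slide:
    - [0,0,0]
    - [0,0,0.01]
    - [0,0,0.015]
    - [0,0,0.015]
    - [0,0,0.01]
    - [0,0,0.005]
    - [0,0,0]
    - [0,0,0]
  twist: [-0.04,-0.06,-0.03,-0.014,0,0,0,0]
  gripper: [0.03,0.03,0.03,0.03,0.03,0.03,0.03,0.03]

```text
time: 63.05
position: [0.541, -0.2029, 0.1309]
eef_rot: [[-0.055, 0.998, -0.0], [0.998, 0.055, 0.0], [0.0, -0.0, -1.0]]
wrist_force: [0.0, -0.0, -2.2]
grip_width: 0.0385
grip_force: 80.7
```

Run:
```python
from h import *
goto([.5413,-.2030,.0843],1.626)
```

```text
pos [ 0.541  -0.2029  0.1309] yaw 1.6258 q [-0.46  0.54  1.58  0.    1.02 -0.52] F [ 0.  -0.  -2.2] gw 0.0385 t 63.0
  tool shift to go [-0.0001  0.0003  0.0466] twist -0.0002
```

carry_out:
  slide:
    - [0,0,0.008]
    - [0,0,0.012]
    - [0,0,0.01]
    - [0,0,0.007]
    - [0,0,0.005]
    - [0,0,0.002]
    - [0,0,0.0015]
    - [0,0,0.0008]
  twist: [0,0,0,0,0,0,0,0]
  gripper: [0.03,0.03,0.03,0.03,0.03,0.03,0.03,0.03]

```text
time: 63.72
position: [0.541, -0.2032, 0.0845]
eef_rot: [[-0.055, 0.998, 0.0], [0.998, 0.055, -0.0], [-0.0, 0.0, -1.0]]
wrist_force: [-4.3, 2.0, 14.6]
grip_width: 0.0391
grip_force: 82.6
```

carry_out:
  slide:
    - [0,0,0.0003]
    - [0,0,0]
    - [0,0,0]
    - [0,0,0]
    - [0,0,0]
    - [0,0,0]
    - [0,0,0]
    - [0,0,0]
  twist: [0,0,0,0,0,0,0,0]
  gripper: [0.03,0.03,0.03,0.03,0.03,0.03,0.03,0.03]

```text
time: 64.38
position: [0.541, -0.2033, 0.0845]
eef_rot: [[-0.055, 0.998, 0.0], [0.998, 0.055, -0.0], [-0.0, 0.0, -1.0]]
wrist_force: [-2.7, 0.8, 5.7]
grip_width: 0.039
grip_force: 81.4
```

carry_out:
  slide:
    - [0,0,0]
    - [0,0,0]
    - [0,0,0]
    - [0,0,0]
    - [0,0,0]
    - [0,0,-0.005]
    - [0,0,-0.015]
    - [0,0,-0.02]
  twist: [0,0,0,0,0,0,0,0]
  gripper: [0.04,0.044,0.05,0.056,0.056,0.056,0.056,0.056]

```text
time: 65.05
position: [0.5401, -0.2028, 0.1237]
eef_rot: [[-0.055, 0.998, -0.002], [0.998, 0.055, 0.001], [0.001, -0.002, -1.0]]
wrist_force: [0.1, -0.0, 0.2]
grip_width: 0.056
grip_force: 0.0
```

carry_out:
  slide:
    - [0,0,-0.03]
    - [0,0,-0.02]
    - [0.01,0.001,-0.02]
    - [0.02,0.002,-0.01]
    - [0.03,0.003,0]
    - [0.034,0.0035,0]
    - [0.034,0.0035,0]
    - [0.034,0.0035,0]
  twist: [0,0,0,0,0,0,0,0]
  gripper: [0.078,0.078,0.078,0.078,0.078,0.078,0.078,0.078]

```text
time: 65.72
position: [0.5483, -0.0392, 0.2046]
eef_rot: [[-0.054, 0.999, 0.001], [0.999, 0.054, -0.0], [-0.0, 0.001, -1.0]]
wrist_force: [0.7, -0.8, -0.5]
grip_width: 0.0777
grip_force: 0.0
```

carry_out:
  slide:
    - [0.034,0.0055,0]
    - [0.034,0.0055,0]
    - [0.034,0.0055,0]
    - [0.03,0.0055,0]
    - [0.022,0.0055,0]
    - [0.012,0.005,0]
    - [0.006,0.004,0]
    - [0.003,0.002,0]
  twist: [0,0,0,0,0,0,0,0]
  gripper: [0.078,0.078,0.078,0.078,0.078,0.078,0.078,0.078]

```text
time: 66.38
position: [0.5778, 0.1366, 0.2042]
eef_rot: [[-0.056, 0.998, 0.0], [0.998, 0.056, -0.0], [-0.0, 0.0, -1.0]]
wrist_force: [-0.4, -0.4, 0.1]
grip_width: 0.078
grip_force: 0.0
```

carry_out:
  slide:
    - [0,0,0]
    - [0,0,0]
    - [0,0,0]
    - [0,0,0]
    - [0,0,0]
    - [0,0,0]
    - [0,0,0]
    - [0,0,0]
  twist: [0.09,0.12,0.12,0.12,0.12,0.12,0.12,0.12]
  gripper: [0.078,0.078,0.078,0.078,0.078,0.078,0.078,0.078]

```text
time: 67.05
position: [0.5774, 0.1348, 0.2041]
eef_rot: [[0.772, 0.635, -0.0], [0.635, -0.772, -0.0], [-0.0, 0.0, -1.0]]
wrist_force: [-0.6, -0.7, -0.0]
grip_width: 0.0781
grip_force: 0.0
```

carry_out:
  slide:
    - [0,0,0]
    - [0,0,0]
    - [0,0,0]
    - [0,0,0]
    - [0,0,0]
    - [0,0,0]
    - [0,0,0]
    - [0,0,0]
  twist: [0.12,0.12,0.12,0.12,0.08,0.04,0,0]
  gripper: [0.078,0.078,0.078,0.078,0.078,0.078,0.078,0.078]

```text
time: 67.72
position: [0.5774, 0.1352, 0.2041]
eef_rot: [[0.995, 0.096, -0.0], [0.096, -0.995, -0.0], [-0.0, 0.0, -1.0]]
wrist_force: [-1.3, 0.0, -0.1]
grip_width: 0.078
grip_force: 0.0
```

Run:
```python
from h import *
from pc import T
C,im=snap("wrist","w13")
for k in (1,2): print(k,T[k],check(im,C,*T[k])); print(proj(C,topquad(C,*T[k],.122)).round().tolist())
goto([.583,.1362,.09],.096)
```

```text
1 (array([0.62876058, 0.1307471 ]), np.float64(-1.7457075031379956)) [(np.float64(-2.5), 2.1), (np.float64(-0.5), 19.7), (np.float64(0.5), 19.6), (np.float64(1.0), 22.8)]
[[320.0, 121.0], [303.0, 173.0], [225.0, 152.0], [239.0, 97.0]]
2 (array([0.58202089, 0.13544374]), np.float64(-1.4748414667165846)) [(np.float64(0.0), 3.5), (np.float64(-1.0), 14.1), (np.float64(0.5), 14.9), (np.float64(0.5), 17.8)]
[[299.0, 172.0], [297.0, 220.0], [222.0, 220.0], [220.0, 172.0]]
pos [0.5773 0.1354 0.2041] yaw 0.0967 q [ 0.13  0.48  1.46 -0.    1.2   1.6 ] F [-0.5  0.6  1. ] gw 0.0779 t 67.8
  tool shift to go [ 0.0057 -0.0002  0.1141] twist 0.0007
```

carry_out:
  slide:
    - [0.002,0,0.01]
    - [0.002,0,0.02]
    - [0.001,0,0.022]
    - [0,0,0.02]
    - [0,0,0.016]
    - [0,0,0.012]
    - [0,0,0.007]
    - [0,0,0.004]
  twist: [0,0,0,0,0,0,0,0]
  gripper: [0.078,0.078,0.078,0.078,0.078,0.078,0.078,0.078]

```text
time: 68.43
position: [0.5818, 0.1366, 0.0916]
eef_rot: [[0.995, 0.096, -0.002], [0.096, -0.995, -0.0], [-0.002, 0.0, -1.0]]
wrist_force: [-0.5, 0.7, 0.2]
grip_width: 0.0777
grip_force: 0.0
```

carry_out:
  slide:
    - [0,0,0.003]
    - [0,0,0]
    - [0,0,0]
    - [0,0,0]
    - [0,0,0]
    - [0,0,0]
    - [0,0,0]
    - [0,0,0]
  twist: [0,0,0,0,0,0,0,0]
  gripper: [0.078,0.075,0.071,0.067,0.063,0.058,0.055,0.055]
  squeeze: 30

```text
time: 69.1
position: [0.5827, 0.1368, 0.0908]
eef_rot: [[0.995, 0.096, 0.001], [0.096, -0.995, 0.0], [0.001, 0.0, -1.0]]
wrist_force: [-0.9, -0.4, 6.2]
grip_width: 0.0593
grip_force: 32.2
```

Run:
```python
from h import *
goto([.553,.1333,.09],.096)
```

```text
pos [0.5827 0.1368 0.0908] yaw 0.0958 q [ 0.13  0.62  1.56 -0.    0.96  1.61] F [-0.9 -0.4  6.2] gw 0.0593 t 69.1
  tool shift to go [-0.0299  0.0007  0.0008] twist -0.0002
```

carry_out:
  slide:
    - [-0.002,0,0]
    - [-0.004,0,0]
    - [-0.005,0,0]
    - [-0.006,0,0]
    - [-0.006,0,0]
    - [-0.004,0,0]
    - [-0.002,0,0]
    - [-0.001,0,0]
  twist: [0,0,0,0,0,0,0,0]
  gripper: [0.055,0.055,0.055,0.055,0.055,0.055,0.055,0.055]

```text
time: 69.77
position: [0.553, 0.1341, 0.0908]
eef_rot: [[0.995, 0.096, 0.003], [0.096, -0.995, 0.0], [0.003, -0.0, -1.0]]
wrist_force: [5.7, 0.2, 5.6]
grip_width: 0.0599
grip_force: 32.8
```

carry_out:
  slide:
    - [0,0,0]
    - [0,0,0]
    - [0,0,0]
    - [0,0,0]
    - [0,0,0]
    - [0,0,-0.008]
    - [0,0,-0.018]
    - [0,0,-0.025]
  twist: [0,0,0,0,0,0,0,0]
  gripper: [0.06,0.065,0.07,0.078,0.078,0.078,0.078,0.078]

```text
time: 70.43
position: [0.5513, 0.1338, 0.1406]
eef_rot: [[0.995, 0.096, -0.003], [0.096, -0.995, -0.0], [-0.003, 0.0, -1.0]]
wrist_force: [0.6, -0.5, -0.6]
grip_width: 0.0778
grip_force: 0.0
```

carry_out:
  slide:
    - [0,0,-0.025]
    - [0,0,-0.02]
    - [0,0,-0.015]
    - [0,0,0]
    - [0,0,0]
    - [0,0,0]
    - [0,0,0]
    - [0,0,0]
  twist: [-0.06,-0.11,-0.12,-0.12,-0.12,-0.12,-0.12,-0.12]
  gripper: [0.052,0.052,0.052,0.052,0.052,0.052,0.052,0.052]

```text
time: 71.1
position: [0.5522, 0.1339, 0.2016]
eef_rot: [[0.547, 0.837, 0.0], [0.837, -0.547, 0.0], [0.0, 0.0, -1.0]]
wrist_force: [-0.1, 0.2, -0.3]
grip_width: 0.0519
grip_force: 0.0
```

carry_out:
  slide:
    - [0,0,0]
    - [0,0,0]
    - [0,0,0]
    - [0,0,0]
    - [0,0,0]
    - [0,0,0]
    - [0,0,0]
    - [0,0,0]
  twist: [-0.12,-0.12,-0.12,-0.12,-0.12,-0.08,0,0]
  gripper: [0.052,0.052,0.052,0.052,0.052,0.052,0.052,0.052]

```text
time: 71.77
position: [0.5523, 0.1339, 0.2014]
eef_rot: [[-0.092, 0.996, 0.0], [0.996, 0.092, -0.0], [-0.0, 0.0, -1.0]]
wrist_force: [0.1, -0.6, 0.1]
grip_width: 0.0519
grip_force: 0.0
```

Run:
```python
from h import *
from pc import T
C,im=snap("wrist","w14"); s=state(); np.save("w14pose.npy",np.c_[s["eef_rot"],s["position"]])
print(1,check(im,C,*T[1])); print(proj(C,topquad(C,*T[1],.122)).round().tolist())
c=np.array([.553,.1335]); print(2,check(im,C,c,-1.475)); print(proj(C,topquad(C,c,-1.475,.122)).round().tolist())
goto([.553,.1335,.0905],1.667)
```

```text
1 [(np.float64(8.0), 1.6), (np.float64(1.5), 23.5), (np.float64(-1.5), 26.3), (np.float64(-1.5), 0.8)]
[[366.0, 255.0], [320.0, 243.0], [346.0, 174.0], [396.0, 188.0]]
2 [(np.float64(-1.0), 1.3), (np.float64(5.5), 13.8), (np.float64(10.0), 3.5), (np.float64(-0.5), 4.1)]
[[284.0, 240.0], [234.0, 240.0], [232.0, 168.0], [286.0, 168.0]]
pos [0.5523 0.1339 0.2013] yaw 1.6625 q [ 0.13  0.45  1.53 -0.    1.17  0.04] F [-0.  -0.3  0. ] gw 0.0519 t 71.8
  tool shift to go [-0.0005  0.0006  0.1108] twist -0.0045
```

carry_out:
  slide:
    - [0,0,0.01]
    - [0,0,0.02]
    - [0,0,0.022]
    - [0,0,0.02]
    - [0,0,0.016]
    - [0,0,0.011]
    - [0,0,0.007]
    - [0,0,0.003]
  twist: [0,0,0,0,0,0,0,0]
  gripper: [0.052,0.052,0.052,0.052,0.052,0.052,0.052,0.052]

```text
time: 72.48
position: [0.552, 0.1339, 0.091]
eef_rot: [[-0.094, 0.996, -0.001], [0.996, 0.094, -0.0], [-0.0, -0.001, -1.0]]
wrist_force: [0.0, 0.6, -0.7]
grip_width: 0.0517
grip_force: 0.0
```

carry_out:
  slide:
    - [0,0,0.0015]
    - [0,0,0]
    - [0,0,0]
    - [0,0,0]
    - [0,0,0]
    - [0,0,0]
    - [0,0,0]
    - [0,0,0]
  twist: [0,0,0,0,0,0,0,0]
  gripper: [0.052,0.05,0.046,0.042,0.036,0.03,0.03,0.03]
  squeeze: 40

```text
time: 73.15
position: [0.5528, 0.134, 0.0913]
eef_rot: [[-0.095, 0.996, 0.001], [0.996, 0.095, 0.0], [0.0, 0.001, -1.0]]
wrist_force: [-1.0, 0.5, 7.0]
grip_width: 0.0394
grip_force: 40.6
```

carry_out:
  slide:
    - [0,0,0]
    - [0,0,-0.003]
    - [0,0,-0.01]
    - [0,0,-0.02]
    - [0,0,-0.02]
    - [0,0,-0.02]
    - [0,0,-0.015]
    - [0,0,-0.007]
  twist: [0,0,0,0,0,0,0,0]
  gripper: [0.03,0.03,0.03,0.03,0.03,0.03,0.03,0.03]
  squeeze: 80

```text
time: 73.82
position: [0.5532, 0.134, 0.1883]
eef_rot: [[-0.095, 0.995, 0.003], [0.995, 0.095, 0.0], [0.0, 0.003, -1.0]]
wrist_force: [0.9, 0.8, -2.4]
grip_width: 0.0389
grip_force: 80.7
```

Run:
```python
from h import *
goto([.5381,-.1461,.185],1.626)
C,im=snap("wrist","w15"); cv2.imwrite("pics/w15.png",im[:,:,::-1])
```

```text
pos [0.5532 0.134  0.1883] yaw 1.6658 q [ 0.13  0.46  1.54 -0.    1.14  0.04] F [ 0.9  0.8 -2.4] gw 0.0389 t 73.8
  tool shift to go [-0.2774 -0.0416  0.0032] twist 0.0398
```

carry_out:
  slide:
    - [-0.012,-0.002,0]
    - [-0.024,-0.0035,0]
    - [-0.03,-0.0045,0]
    - [-0.03,-0.0045,0]
    - [-0.03,-0.0045,0]
    - [-0.03,-0.0045,0]
    - [-0.03,-0.0045,0]
    - [-0.03,-0.0045,0]
  twist: [0,0,0,0,0,0,0,0]
  gripper: [0.03,0.03,0.03,0.03,0.03,0.03,0.03,0.03]

```text
time: 74.53
position: [0.5393, -0.0861, 0.1845]
eef_rot: [[-0.095, 0.996, -0.002], [0.996, 0.095, 0.0], [0.001, -0.002, -1.0]]
wrist_force: [0.7, 0.6, -1.8]
grip_width: 0.0392
grip_force: 80.7
```

carry_out:
  slide:
    - [-0.025,-0.0035,0]
    - [-0.018,-0.0025,0]
    - [-0.01,-0.0015,0]
    - [-0.006,-0.001,0]
    - [-0.0024,-0.0006,0]
    - [0,0,0]
    - [0,0,0]
    - [0,0,0]
  twist: [0,0,0,0,0,0.02,0.02,0]
  gripper: [0.03,0.03,0.03,0.03,0.03,0.03,0.03,0.03]

```text
time: 75.2
position: [0.5373, -0.1453, 0.1855]
eef_rot: [[-0.054, 0.999, -0.0], [0.999, 0.054, 0.0], [0.0, -0.0, -1.0]]
wrist_force: [1.1, 0.8, -1.4]
grip_width: 0.0387
grip_force: 80.7
```

carry_out:
  slide:
    - [0,0,0]
    - [0,0,0.01]
    - [0,0,0.015]
    - [0,0,0.015]
    - [0,0,0.01]
    - [0,0,0.005]
    - [0,0,0]
    - [0,0,0]
  twist: [0,0,0,0,0,0,0,0]
  gripper: [0.03,0.03,0.03,0.03,0.03,0.03,0.03,0.03]

```text
time: 75.87
position: [0.5374, -0.1461, 0.1306]
eef_rot: [[-0.055, 0.998, -0.0], [0.998, 0.055, 0.0], [0.0, -0.0, -1.0]]
wrist_force: [-0.4, -0.3, -2.4]
grip_width: 0.0388
grip_force: 80.7
```

Run:
```python
from h import *
goto([.5381,-.1461,.0843],1.626)
```

```text
pos [ 0.5374 -0.1461  0.1306] yaw 1.6259 q [-0.37  0.52  1.63  0.    0.99 -0.43] F [-0.4 -0.3 -2.4] gw 0.0388 t 75.9
  tool shift to go [-0.      0.0007  0.0463] twist -0.0001
```

carry_out:
  slide:
    - [0,0.0007,0.008]
    - [0,0,0.012]
    - [0,0,0.01]
    - [0,0,0.007]
    - [0,0,0.005]
    - [0,0,0.002]
    - [0,0,0.0015]
    - [0,0,0.0008]
  twist: [0,0,0,0,0,0,0,0]
  gripper: [0.03,0.03,0.03,0.03,0.03,0.03,0.03,0.03]

```text
time: 76.53
position: [0.5381, -0.1462, 0.0845]
eef_rot: [[-0.055, 0.998, 0.0], [0.998, 0.055, -0.0], [-0.0, 0.0, -1.0]]
wrist_force: [-5.4, 1.5, 15.1]
grip_width: 0.0389
grip_force: 82.9
```

carry_out:
  slide:
    - [0,0,0]
    - [0,0,0]
    - [0,0,0]
    - [0,0,0]
    - [0,0,0]
    - [0,0,0]
    - [0,0,0]
    - [0,0,0]
  twist: [0,0,0,0,0,0,0,0]
  gripper: [0.03,0.03,0.03,0.03,0.03,0.03,0.03,0.03]

```text
time: 77.2
position: [0.5382, -0.1462, 0.0845]
eef_rot: [[-0.055, 0.998, 0.0], [0.998, 0.055, -0.0], [-0.0, 0.0, -1.0]]
wrist_force: [-1.5, -0.1, 5.4]
grip_width: 0.0391
grip_force: 81.4
```

carry_out:
  slide:
    - [0,0,0]
    - [0,0,0]
    - [0,0,0]
    - [0,0,0]
    - [0,0,0]
    - [0,0,-0.005]
    - [0,0,-0.015]
    - [0,0,-0.02]
  twist: [0,0,0,0,0,0,0,0]
  gripper: [0.04,0.044,0.05,0.056,0.056,0.056,0.056,0.056]

```text
time: 77.87
position: [0.5372, -0.1458, 0.1239]
eef_rot: [[-0.055, 0.998, -0.002], [0.998, 0.055, 0.001], [0.001, -0.002, -1.0]]
wrist_force: [0.4, 0.3, 0.1]
grip_width: 0.0562
grip_force: 0.0
```

carry_out:
  slide:
    - [0,0,-0.03]
    - [0,0,-0.02]
    - [0.008,0.003,-0.02]
    - [0.018,0.007,-0.01]
    - [0.026,0.01,0]
    - [0.03,0.012,0]
    - [0.03,0.012,0]
    - [0.03,0.012,0]
  twist: [0,0,0,0,0,0,0,0]
  gripper: [0.054,0.054,0.054,0.054,0.054,0.054,0.054,0.054]

```text
time: 78.53
position: [0.5863, 0.0001, 0.2048]
eef_rot: [[-0.055, 0.999, 0.0], [0.999, 0.055, -0.0], [-0.0, 0.0, -1.0]]
wrist_force: [0.3, -1.4, -0.3]
grip_width: 0.054
grip_force: 0.0
```

carry_out:
  slide:
    - [0.03,0.012,0]
    - [0.03,0.012,0]
    - [0.03,0.012,0]
    - [0.02,0.008,0]
    - [0.012,0.004,0]
    - [0.006,0.0015,0]
    - [0.002,0.0006,0]
    - [0,0,0]
  twist: [0,0,0,0,0,0,0,0]
  gripper: [0.054,0.054,0.054,0.054,0.054,0.054,0.054,0.054]

```text
time: 79.2
position: [0.6287, 0.1307, 0.2043]
eef_rot: [[-0.055, 0.998, -0.0], [0.998, 0.055, -0.0], [-0.0, -0.0, -1.0]]
wrist_force: [0.1, 0.2, 0.4]
grip_width: 0.054
grip_force: 0.0
```

carry_out:
  slide:
    - [0,0,0]
    - [0,0,0]
    - [0,0,0]
    - [0,0,0]
    - [0,0,0]
    - [0,0,0]
    - [0,0,0]
    - [0,0,0]
  twist: [0.06,0.1,0.07,0,0,0,0,0]
  gripper: [0.054,0.054,0.054,0.054,0.054,0.054,0.054,0.054]

```text
time: 79.87
position: [0.6289, 0.131, 0.2043]
eef_rot: [[0.173, 0.985, -0.0], [0.985, -0.173, -0.0], [-0.0, -0.0, -1.0]]
wrist_force: [-0.4, -0.6, 0.3]
grip_width: 0.0539
grip_force: 0.0
```

Run:
```python
from h import *
C,im=snap("wrist","w16")
c=np.array([.6292,.1312]); print(1,check(im,C,c,-1.7455)); print(proj(C,topquad(C,c,-1.7455,.122)).round().tolist())
goto([.6292,.1312,.0905],1.396)
```

```text
1 [(np.float64(-4.0), 1.5), (np.float64(7.0), 8.3), (np.float64(11.5), 7.2), (np.float64(-1.0), 3.2)]
[[283.0, 238.0], [234.0, 238.0], [232.0, 166.0], [286.0, 166.0]]
pos [0.6289 0.1312 0.2042] yaw 1.3965 q [ 0.11  0.54  1.33 -0.    1.27  0.29] F [-0.2  0.5  0.1] gw 0.0541 t 79.9
  tool shift to go [1.000e-04 3.000e-04 1.137e-01] twist 0.0005
```

carry_out:
  slide:
    - [0,0,0.01]
    - [0,0,0.02]
    - [0,0,0.022]
    - [0,0,0.02]
    - [0,0,0.016]
    - [0,0,0.012]
    - [0,0,0.007]
    - [0,0,0.004]
  twist: [0,0,0,0,0,0,0,0]
  gripper: [0.054,0.054,0.054,0.054,0.054,0.054,0.054,0.054]

```text
time: 80.58
position: [0.6287, 0.1313, 0.0921]
eef_rot: [[0.174, 0.985, -0.001], [0.985, -0.174, -0.0], [-0.0, -0.001, -1.0]]
wrist_force: [-0.5, 0.1, -0.2]
grip_width: 0.0541
grip_force: 0.0
```

carry_out:
  slide:
    - [0,0,0.0025]
    - [0,0,0]
    - [0,0,0]
    - [0,0,0]
    - [0,0,0]
    - [0,0,0]
    - [0,0,0]
    - [0,0,0]
  twist: [0,0,0,0,0,0,0,0]
  gripper: [0.054,0.05,0.046,0.042,0.036,0.03,0.03,0.03]
  squeeze: 40

```text
time: 81.25
position: [0.6294, 0.1314, 0.0916]
eef_rot: [[0.174, 0.985, 0.001], [0.985, -0.174, 0.0], [0.0, 0.001, -1.0]]
wrist_force: [-2.0, -0.2, 6.2]
grip_width: 0.0392
grip_force: 40.8
```

carry_out:
  slide:
    - [0,0,0]
    - [0,0,-0.003]
    - [0,0,-0.01]
    - [0,0,-0.02]
    - [0,0,-0.02]
    - [0,0,-0.02]
    - [0,0,-0.015]
    - [0,0,-0.007]
  twist: [0,0,0,0,0,0,0,0]
  gripper: [0.03,0.03,0.03,0.03,0.03,0.03,0.03,0.03]
  squeeze: 80

```text
time: 81.92
position: [0.6298, 0.1314, 0.1887]
eef_rot: [[0.174, 0.985, 0.003], [0.985, -0.174, 0.0], [0.001, 0.003, -1.0]]
wrist_force: [0.4, -0.2, -2.5]
grip_width: 0.0387
grip_force: 80.7
```

Run:
```python
from h import *
goto([.5344,-.0782,.185],1.626)
```

```text
pos [0.6298 0.1314 0.1887] yaw 1.3959 q [0.11 0.56 1.35 0.   1.23 0.29] F [ 0.4 -0.2 -2.5] gw 0.0387 t 81.9
  tool shift to go [-0.223  -0.0575  0.0033] twist -0.2301
```

carry_out:
  slide:
    - [-0.012,-0.003,0]
    - [-0.022,-0.006,0]
    - [-0.028,-0.007,0]
    - [-0.03,-0.008,0]
    - [-0.03,-0.008,0]
    - [-0.03,-0.008,0]
    - [-0.026,-0.007,0]
    - [-0.02,-0.005,0]
  twist: [0,0,0,0,0,0,0,0]
  gripper: [0.03,0.03,0.03,0.03,0.03,0.03,0.03,0.03]

```text
time: 82.58
position: [0.5412, -0.0566, 0.1851]
eef_rot: [[0.175, 0.985, -0.002], [0.985, -0.175, -0.0], [-0.0, -0.002, -1.0]]
wrist_force: [1.3, -1.0, -3.9]
grip_width: 0.039
grip_force: 80.7
```

carry_out:
  slide:
    - [-0.014,-0.003,0]
    - [-0.007,-0.002,0]
    - [-0.004,-0.0005,0]
    - [0,0,0]
    - [0,0,0]
    - [0,0,0]
    - [0,0,0]
    - [0,0,0]
  twist: [0,0,0,-0.06,-0.1,-0.05,-0.02,0]
  gripper: [0.03,0.03,0.03,0.03,0.03,0.03,0.03,0.03]

```text
time: 83.25
position: [0.5335, -0.0778, 0.1855]
eef_rot: [[-0.055, 0.998, -0.0], [0.998, 0.055, 0.0], [0.0, -0.0, -1.0]]
wrist_force: [-0.5, 0.8, -2.5]
grip_width: 0.0393
grip_force: 80.5
```

carry_out:
  slide:
    - [0,0,0]
    - [0,0,0.01]
    - [0,0,0.015]
    - [0,0,0.015]
    - [0,0,0.01]
    - [0,0,0.005]
    - [0,0,0]
    - [0,0,0]
  twist: [0,0,0,0,0,0,0,0]
  gripper: [0.03,0.03,0.03,0.03,0.03,0.03,0.03,0.03]

```text
time: 83.92
position: [0.5336, -0.0783, 0.1308]
eef_rot: [[-0.055, 0.999, -0.0], [0.999, 0.055, 0.0], [0.0, -0.0, -1.0]]
wrist_force: [-0.6, -0.1, -3.2]
grip_width: 0.039
grip_force: 80.7
```

Run:
```python
from h import *
goto([.5344,-.0782,.0846],1.626)
```

```text
pos [ 0.5336 -0.0783  0.1308] yaw 1.6255 q [-0.26  0.5   1.67  0.    0.97 -0.31] F [-0.6 -0.1 -3.2] gw 0.039 t 83.9
  tool shift to go [0.     0.0008 0.0462] twist -0.0005
```

carry_out:
  slide:
    - [0,0.0008,0.008]
    - [0,0,0.012]
    - [0,0,0.01]
    - [0,0,0.007]
    - [0,0,0.005]
    - [0,0,0.002]
    - [0,0,0.0012]
    - [0,0,0.0008]
  twist: [0,0,0,0,0,0,0,0]
  gripper: [0.03,0.03,0.03,0.03,0.03,0.03,0.03,0.03]

```text
time: 84.58
position: [0.5345, -0.0783, 0.0848]
eef_rot: [[-0.055, 0.998, 0.0], [0.998, 0.055, -0.0], [-0.0, 0.0, -1.0]]
wrist_force: [-0.9, -0.1, -2.7]
grip_width: 0.0388
grip_force: 80.7
```

carry_out:
  slide:
    - [0,0,0]
    - [0,0,0]
    - [0,0,0]
    - [0,0,0]
    - [0,0,0]
    - [0,0,0]
    - [0,0,0]
    - [0,0,0]
  twist: [0,0,0,0,0,0,0,0]
  gripper: [0.03,0.03,0.03,0.03,0.03,0.03,0.03,0.03]

```text
time: 85.25
position: [0.5344, -0.0782, 0.0848]
eef_rot: [[-0.055, 0.998, 0.0], [0.998, 0.055, -0.0], [-0.0, 0.0, -1.0]]
wrist_force: [-0.4, 0.4, -0.7]
grip_width: 0.0389
grip_force: 80.9
```

carry_out:
  slide:
    - [0,0,0.0004]
    - [0,0,0]
    - [0,0,0]
    - [0,0,0]
    - [0,0,0]
    - [0,0,-0.005]
    - [0,0,-0.015]
    - [0,0,-0.025]
  twist: [0,0,0,0,0,0,0,0]
  gripper: [0.04,0.042,0.046,0.054,0.056,0.056,0.056,0.056]

```text
time: 85.92
position: [0.5331, -0.078, 0.1285]
eef_rot: [[-0.055, 0.998, -0.004], [0.998, 0.055, 0.001], [0.001, -0.003, -1.0]]
wrist_force: [0.0, -0.6, -0.2]
grip_width: 0.0561
grip_force: 0.0
```

carry_out:
  slide:
    - [0,0,-0.025]
    - [0,0,-0.02]
    - [0.01,-0.003,-0.01]
    - [0.025,-0.007,-0.005]
    - [0.03,-0.009,0]
    - [0.03,-0.009,0]
    - [0.02,-0.006,0]
    - [0.012,-0.003,0]
  twist: [0,0,0,0,0,0,0,0]
  gripper: [0.056,0.056,0.056,0.026,0.026,0.026,0.026,0.026]

```text
time: 86.58
position: [0.4886, 0.0489, 0.1891]
eef_rot: [[-0.056, 0.998, -0.001], [0.998, 0.056, 0.0], [0.0, -0.001, -1.0]]
wrist_force: [-0.4, 1.3, -0.3]
grip_width: 0.0259
grip_force: 0.0
```

carry_out:
  slide:
    - [0.006,-0.0011,0]
    - [0,0,0]
    - [0,0,0]
    - [0,0,0]
    - [0,0,0]
    - [0,0,0]
    - [0,0,0]
    - [0,0,0]
  twist: [0,-0.1,-0.12,-0.12,-0.12,-0.12,-0.12,-0.12]
  gripper: [0.026,0.026,0.026,0.026,0.026,0.026,0.026,0.026]

```text
time: 87.25
position: [0.4893, 0.0519, 0.1892]
eef_rot: [[-0.771, 0.637, -0.0], [0.637, 0.771, -0.0], [-0.0, -0.0, -1.0]]
wrist_force: [0.7, 0.6, 0.2]
grip_width: 0.0259
grip_force: 0.0
```

carry_out:
  slide:
    - [0,0,0]
    - [0,0,0]
    - [0,0,0]
    - [0,0,0]
    - [0,0,0]
    - [0,0,0]
    - [0,0,0]
    - [0,0,0]
  twist: [-0.1,-0.033,0,0,0,0,0,0]
  gripper: [0.026,0.026,0.026,0.026,0.026,0.026,0.026,0.026]

```text
time: 87.92
position: [0.489, 0.0524, 0.1893]
eef_rot: [[-0.846, 0.534, 0.0], [0.534, 0.846, -0.0], [-0.0, 0.0, -1.0]]
wrist_force: [-0.8, 0.1, -1.1]
grip_width: 0.0261
grip_force: 0.0
```

Run:
```python
from h import *
C,im=snap("wrist","w17"); c=np.array([.489,.0525]); ex=np.array([.533,.846]); ey=np.array([-.846,.533])
goto([*c,.0895],2.579)
g=cv2.cvtColor(im,cv2.COLOR_RGB2GRAY).astype(np.float32); t=np.arange(-.025,.0251,.0005)
for o in (-.03,-.015,.0,.015,.03):
    q=proj(C,np.c_[c+ey*o+ex*t[:,None],np.full(len(t),.110)]).astype(np.float32); v=cv2.remap(g,q[:,0].copy(),q[:,1].copy(),cv2.INTER_LINEAR).ravel()
    m=v>(v.max()+np.median(v))/2; print(o,q[0].round(),q[-1].round(),"bright span mm",t[m].min()*1000,t[m].max()*1000,(t[m].mean()*1000).round(1),v.max(),np.median(v))
```

```text
pos [0.489  0.0524 0.1893] yaw 2.5784 q [-0.01  0.36  1.72 -0.    1.06 -1.02] F [-0.9 -0.5  0.9] gw 0.0262 t 88.0
  tool shift to go [0.     0.0001 0.0998] twist -0.0006
-0.03 [226. 240.] [288. 240.] bright span mm -3.9999999999999827 4.000000000000024 0.0 235.33203 126.64844
-0.015 [226. 223.] [289. 223.] bright span mm -3.4999999999999822 4.500000000000025 0.5 235.92969 125.9082
0.0 [225. 205.] [290. 205.] bright span mm -3.4999999999999822 4.500000000000025 0.5 237.5293 125.078125
0.015 [224. 186.] [290. 186.] bright span mm -2.999999999999982 4.500000000000025 0.8 236.71875 124.30859
0.03 [223. 167.] [291. 167.] bright span mm -20.499999999999996 4.000000000000024 -5.5 137.625 117.75
```

Handle centred under the tool. Lower, grip and push shut.

carry_out:
  slide:
    - [0,0,0.01]
    - [0,0,0.02]
    - [0,0,0.02]
    - [0,0,0.017]
    - [0,0,0.014]
    - [0,0,0.009]
    - [0,0,0.006]
    - [0,0,0.0035]
  twist: [0,0,0,0,0,0,0,0]
  gripper: [0.026,0.026,0.026,0.026,0.026,0.026,0.026,0.026]

```text
time: 88.63
position: [0.4889, 0.0525, 0.0894]
eef_rot: [[-0.846, 0.534, -0.0], [0.534, 0.846, -0.0], [0.0, -0.0, -1.0]]
wrist_force: [-1.2, 0.1, 0.3]
grip_width: 0.0263
grip_force: 0.0
```

carry_out:
  slide:
    - [0,0,0]
    - [0,0,0]
    - [0,0,0]
    - [0,0,0]
    - [0,0,0]
    - [0,0,0]
    - [0,0,0]
    - [0,0,0]
  twist: [0,0,0,0,0,0,0,0]
  gripper: [0.026,0.022,0.018,0.014,0.01,0.005,0.005,0.005]
  squeeze: 30

```text
time: 89.3
position: [0.4893, 0.0524, 0.0904]
eef_rot: [[-0.846, 0.534, 0.001], [0.534, 0.846, -0.0], [-0.001, 0.001, -1.0]]
wrist_force: [-0.6, -0.4, 6.9]
grip_width: 0.0096
grip_force: 29.2
```

carry_out:
  slide:
    - [0,0.002,0]
    - [0,0.006,0]
    - [0,0.01,0]
    - [0,0.013,0]
    - [0,0.014,0]
    - [0,0.014,0]
    - [0,0.014,0]
    - [0,0.014,0]
  twist: [0,0,0,0,0,0,0,0]
  gripper: [0.005,0.005,0.005,0.005,0.005,0.005,0.005,0.005]
  squeeze: 50

```text
time: 89.97
position: [0.5371, 0.1266, 0.0904]
eef_rot: [[-0.846, 0.534, 0.003], [0.534, 0.846, -0.0], [-0.002, 0.001, -1.0]]
wrist_force: [6.4, -7.1, 3.9]
grip_width: 0.0093
grip_force: 48.7
```

carry_out:
  slide:
    - [0,0.014,0]
    - [0,0.014,0]
    - [0,0.012,0]
    - [0,0.01,0]
    - [0,0.008,0]
    - [0,0.005,0]
    - [0,0.003,0]
    - [0,0.002,0]
  twist: [0,0,0,0,0,0,0,0]
  gripper: [0.005,0.005,0.005,0.005,0.005,0.005,0.005,0.005]

```text
time: 90.63
position: [0.5731, 0.1825, 0.0904]
eef_rot: [[-0.846, 0.533, 0.002], [0.533, 0.846, -0.003], [-0.003, -0.001, -1.0]]
wrist_force: [1.7, -31.7, 13.3]
grip_width: 0.0096
grip_force: 50.8
```

Run:
```python
from h import *
goto([.5718,.1831,.0897],2.579)
```

```text
pos [0.5731 0.1825 0.0904] yaw 2.5796 q [ 0.21  0.62  1.55 -0.    0.97 -0.8 ] F [  1.7 -31.7  13.3] gw 0.0096 t 90.6
  tool shift to go [ 0.0014 -0.0002  0.0007] twist 0.0006
```

carry_out:
  slide:
    - [0,0,0]
    - [0,0,0]
    - [0,0,0]
    - [0,0,0]
    - [0,0,-0.01]
    - [0,0,-0.025]
    - [0,0,-0.035]
    - [0,0,-0.04]
  twist: [0,0,0,0,0,0,0,0]
  gripper: [0.012,0.02,0.026,0.026,0.026,0.026,0.026,0.026]

```text
time: 91.3
position: [0.5705, 0.1834, 0.2006]
eef_rot: [[-0.846, 0.533, -0.003], [0.533, 0.846, -0.0], [0.002, -0.002, -1.0]]
wrist_force: [0.7, -0.7, -0.0]
grip_width: 0.0258
grip_force: 0.0
```

carry_out:
  slide:
    - [0,0,-0.04]
    - [0,0,-0.04]
    - [-0.008,-0.015,-0.03]
    - [-0.013,-0.025,-0.03]
    - [-0.015,-0.029,-0.02]
    - [-0.016,-0.03,-0.015]
    - [-0.016,-0.03,-0.015]
    - [-0.016,-0.03,0]
  twist: [0,0,0,0,0,0,0,0]
  gripper: [0,0,0,0,0,0,0,0]

```text
time: 91.97
position: [0.558, 0.0029, 0.3938]
eef_rot: [[-0.846, 0.533, 0.005], [0.533, 0.846, -0.0], [-0.004, 0.002, -1.0]]
wrist_force: [1.0, -0.1, 0.4]
grip_width: -0.0003
grip_force: 0.0
```

carry_out:
  slide:
    - [-0.016,-0.03,0]
    - [-0.016,-0.03,0]
    - [-0.016,-0.03,0]
    - [-0.014,-0.027,0]
    - [-0.011,-0.023,0]
    - [-0.008,-0.015,0]
    - [-0.004,-0.01,0]
    - [-0.003,-0.005,0]
  twist: [0,0,0,0,0,0,0,0]
  gripper: [0,0,0,0,0,0,0,0]

```text
time: 92.63
position: [0.5411, -0.1874, 0.3903]
eef_rot: [[-0.845, 0.535, 0.0], [0.535, 0.845, -0.0], [-0.0, -0.0, -1.0]]
wrist_force: [-0.2, 0.8, 0.3]
grip_width: -0.0001
grip_force: 0.0
```

carry_out:
  slide:
    - [0,0,0]
    - [0,0,0]
    - [0,0,0]
    - [0,0,0]
    - [0,0,0]
    - [0,0,0]
    - [0,0,0]
    - [0,0,0]
  twist: [0.11,0.12,0.12,0.12,0.12,0.12,0.12,0.12]
  gripper: [0,0,0,0,0,0,0,0]

```text
time: 93.3
position: [0.5416, -0.1854, 0.3902]
eef_rot: [[-0.053, 0.999, 0.0], [0.999, 0.053, 0.0], [0.0, 0.0, -1.0]]
wrist_force: [-1.1, 0.5, -0.1]
grip_width: 0.0002
grip_force: 0.0
```

carry_out:
  slide:
    - [0,0,0]
    - [0,0,0]
    - [0,0,0]
    - [0,0,0]
    - [0,0,0]
    - [0,0,0]
    - [0,0,0]
    - [0,0,0]
  twist: [0.12,0.12,0.12,0.12,0.12,0.12,0.12,0.12]
  gripper: [0,0,0,0,0,0,0,0]

```text
time: 93.97
position: [0.5417, -0.1854, 0.3902]
eef_rot: [[0.788, 0.616, 0.0], [0.616, -0.788, 0.0], [0.0, -0.0, -1.0]]
wrist_force: [0.9, 0.5, 0.5]
grip_width: -0.0
grip_force: 0.0
```

carry_out:
  slide:
    - [0,0,0]
    - [0,0,0]
    - [0,0,0]
    - [0,0,0]
    - [0,0,0]
    - [0,0,0]
    - [0,0,0]
    - [0,0,0]
  twist: [0.12,0.12,0.12,0.12,0.11,0.02,0,0]
  gripper: [0,0,0,0,0,0,0,0]

```text
time: 94.63
position: [0.5416, -0.1859, 0.39]
eef_rot: [[0.998, 0.063, 0.0], [0.063, -0.998, 0.0], [0.0, -0.0, -1.0]]
wrist_force: [0.1, -0.7, -0.1]
grip_width: 0.0002
grip_force: 0.0
```

Run:
```python
from h import *
goto([.544,-.2,.395],.055)
C,im=snap("wrist","w18"); cS,iS=snap("scene","s18")
w=im[60:230,90:440,::-1]; a=cv2.resize(w,(800,388),interpolation=cv2.INTER_CUBIC)
b=cv2.resize(iS[85:235,220:420,::-1],(280,210),interpolation=cv2.INTER_CUBIC); d=cv2.resize(cv2.imread("pics/scene0.png")[85:235,220:420],(280,210),interpolation=cv2.INTER_CUBIC)
o=np.zeros((600,800,3),np.uint8); o[:388]=a; o[388:598,:280]=b; o[388:598,290:570]=d; cv2.imwrite("pics/final.png",o)
c0=np.array([.540,-.180]); yb=np.array([-.055,.9985])
for t in (-.102,-.034,.034,.102): print(t,check(im,C,c0+t*yb,1.626,.115),proj(C,[[*(c0+t*yb),.115]]).round())
```

```text
pos [ 0.5416 -0.1859  0.39  ] yaw 0.0631 q [-0.44  0.31  1.22  0.    1.62  1.07] F [ 0.1 -0.7 -0.1] gw 0.0002 t 94.6
  tool shift to go [ 0.0015  0.0142 -0.005 ] twist 0.0081
-0.102 [(np.float64(1.0), 13.9), (np.float64(0.0), 15.9), (np.float64(-2.5), 0.7), (np.float64(-1.5), 1.1)] [[328. 155.]]
-0.034 [(np.float64(-0.5), 12.2), (np.float64(-0.5), 16.4), (np.float64(7.0), 13.9), (np.float64(-1.5), 1.1)] [[279. 155.]]
0.034 [(np.float64(8.0), 6.2), (np.float64(4.5), 13.8), (np.float64(8.5), 12.1), (np.float64(0.0), 1.7)] [[229. 154.]]
0.102 [(np.float64(5.0), 15.8), (np.float64(-0.5), 16.1), (np.float64(0.0), 6.2), (np.float64(2.0), 1.8)] [[180. 154.]]
```

View pics/final.png

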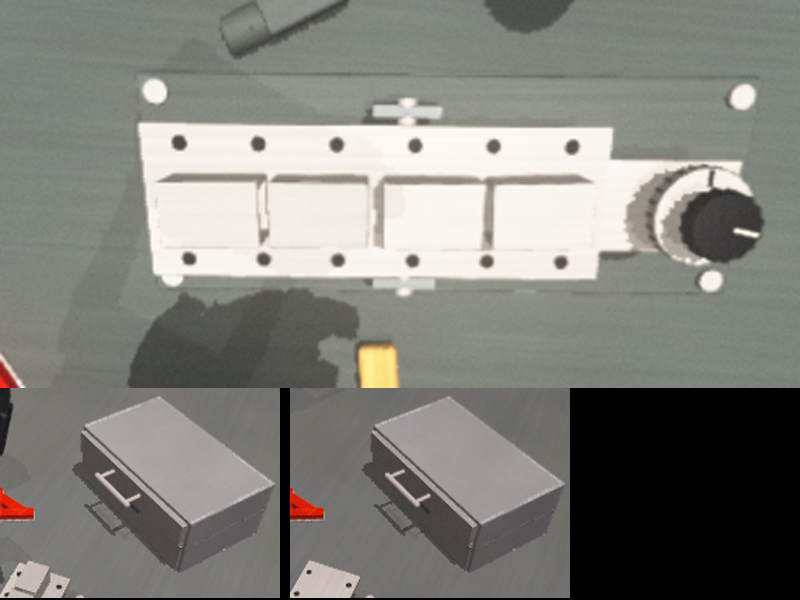

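The four pieces sit in one line along the bed's middle, with tops spanning about (155-598, 180-250) and nothing overhanging. The ring's mark is at its tight position, and the drawer looks shut exactly as in the first picture.

```bash
python3 -c "
from station import *
print(finish_job())"
```

```text
the job is handed in; nothing more can be done
None
```

I handed the job in at about 95 s of robot time: the bed is level to within about 0.0005 rad by fingertip probing at both ends and locked, with four test pieces in one line along its middle and the drawer shut. I did not check the hammer, can, brush and magnet one by one at the end, though no contact with them showed up during the run.

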